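# Sort cartons by weight and lay the pinwheel layer on the pallet slab

### The arm

A 6-joint arm with a two-finger parallel gripper is mounted at the origin on the work surface. World frame = base frame: x ahead of the robot, y to its left, z up, the work surface at z = 0. Lengths are in mm, angles in rad, forces in N, time in s.
With the tool pointing down it reaches from about 275 to 750 mm from the base axis. Payload 10.2 kg.
Tool frame: the origin (TCP) lies midway between the tips of the shut fingers; the grasp point (between the pads) lies 19 mm behind it (ctrl.pinch_z is the distance from the TCP to the grasp point, in mm); x points along the fingers, z is the direction in which the jaws open and shut, and the axes are right-handed (so a half turn about x gives the same grasp; the last joint's range is limited). The gripper opens to 85 mm and grips with 20 to 120 N. Pads are 22 mm wide; open, the fingers measure 114 mm over their backs; the gripper's body (76 mm by 85 mm) begins 54 mm behind the grasp point. The pads swing forward as they close: fully open they stand 13 mm farther back than shut.
Start: joints at [0.937, 0.313, 1.498, -0, 1.331, -0.223], TCP at [209.668, 481.322, 231.294] pointing down, gripper open.
Joint ranges: [-2.94, 2.94], [-0.97, 2.17], [0.19, 2.56], [-1.23, 4.37], [0.02, 3.11], [-2.88, 2.88]. Speed limits (rad/s): [2.39, 2.39, 3.01, 3.14, 3.14, 3.14].

### API

Orientations are given as a unit quaternion [w, x, y, z].
In Python, from rig import ctrl, capture, workorder, nets gives the robot as it stands. The module is installed in compiled form; this text tells all that it offers.
- The arm moves only by the tool send_rows, never from a script. Its argument "rows" is text: rows parted by semicolons, each of 5 numbers parted by spaces: the opening, from 0 (shut) to 1 (fully open), then the shift along the tool's x, y, z in cm, then the turn about the tool's x in units of 5 degrees (1.0 is 5 degrees). In form: grip x y z yaw; .... A call has 1 to 12 rows; each row is the pose to reach, as a shift and turn from the pose commanded when the call began, along the tool's axes at that moment; what a row does not reach only later rows make up. A row lasts 1/10 s, in which the tool goes at most 50 mm and 8.59 degrees, less where a joint would pass 70% of its speed; a pose out of reach is approached as far as the arm can. A call with a gripper value outside its range is refused whole. The fingers move at their own pace and stop on an object; "grip_force" is the grip in N (left out, the last holds). Time passes only in rows, so rows that repeat a pose let the fingers close. It gives the time, the measured TCP pose, the force and the opening at its end, in the units of the state.
- ctrl.sense(): the state, without advancing time (a new reading comes with each control period).
- capture(name): name is "scene" or "top"; returns a dict with "pixels" (420x560x3 uint8, red, green, blue), "intrinsics" (3x3 intrinsics, pixels), "dist" ([k1, k2, p1, p2, k3] as OpenCV has them; the pictures are not rectified), "view" (4x4, takes a point from world to camera coordinates). Camera axes: x right, y down, z forward; pixel columns grow to the right and rows downward; lengths in mm; the calibration is good to about 2 mm. A picture is of the moment at which its call begins. There is no depth.
- workorder.finish_job(): hands the job in, once; it reports no verdict.
Trained networks look in a picture, given as the dict that the camera call returned (one of the last four; its "shot" number tells which), for a name from the list of things; names that differ only in an ending like _2 or _b are one class to them, and where a whole thing is asked for, a point or a joint stands for the part that bears it (a point fixed in the world has none). Each returns a list of dicts, best first, with "confidence" (0 to 1); they miss things now and then, are a little off and sometimes report something else, mostly with a low value. They report only what shows in the picture. A call takes as long as a camera call.
- nets.boxes_of(picture, target): "location" ([x, y, z] in mm, in world coordinates, good to about 4 mm: the middle of the surface that is visible of it).
- nets.spot_point(picture, target): "location" ([x, y, z] in mm, in world coordinates, good to about 4 mm: a listed point, or the origin of a listed thing).
The state is a dict: "time_s": time; "joints": joint angles; "dq": joint speeds; "tau": joint torques, N m; "eef_pos": TCP position; "ee_rot": TCP orientation; "force": force on the tool from outside, world axes, zero at the start; "wrist_torque": the same for the moment, N m; "grip_width": opening from 0.0 (shut) to 1.0 (fully open).
Only numpy, scipy, OpenCV 4.12 (cv2) and the standard library are available. Lean on these libraries where they do the work, as an engineer would, in place of code of your own. Each camera call takes 0.05 s, during which the arm holds its last target.

### The job

Some of these closed cartons of ceramic discs are filled and some were left empty, and only their weight tells. Lay the filled (heavy) ones, of which there are three or four, flat on the wooden pallet slab, each squarely in a white outline of its own to build the interlocking pinwheel layer, and lay every empty (light) one flat in the shallow grey tray, stacking there if need be. Leave the loose ceramic disc among them where it is.

Things in the scene. Friction and masses are not known exactly. Their poses are not given: they have to be found in the camera images.
- carton_a: A closed, rigid cardboard carton, 110 mm long (its x axis) and 46 x 46 mm in section (y, z), origin at its centre, lying flat on the bench at the start; any long face may be up. All cartons look alike; it may be filled (0.44 to 0.63 kg) or empty (0.07 to 0.11 kg), mass evenly spread. The letter says nothing of its weight. It may be absent.
- carton_b: A closed, rigid cardboard carton, 110 mm long (its x axis) and 46 x 46 mm in section (y, z), origin at its centre, lying flat on the bench at the start; any long face may be up. All cartons look alike; it may be filled (0.44 to 0.63 kg) or empty (0.07 to 0.11 kg), mass evenly spread. The letter says nothing of its weight. It may be absent.
- carton_c: A closed, rigid cardboard carton, 110 mm long (its x axis) and 46 x 46 mm in section (y, z), origin at its centre, lying flat on the bench at the start; any long face may be up. All cartons look alike; it may be filled (0.44 to 0.63 kg) or empty (0.07 to 0.11 kg), mass evenly spread. The letter says nothing of its weight. It may be absent.
- carton_d: A closed, rigid cardboard carton, 110 mm long (its x axis) and 46 x 46 mm in section (y, z), origin at its centre, lying flat on the bench at the start; any long face may be up. All cartons look alike; it may be filled (0.44 to 0.63 kg) or empty (0.07 to 0.11 kg), mass evenly spread. The letter says nothing of its weight. It may be absent.
- carton_e: A closed, rigid cardboard carton, 110 mm long (its x axis) and 46 x 46 mm in section (y, z), origin at its centre, lying flat on the bench at the start; any long face may be up. All cartons look alike; it may be filled (0.44 to 0.63 kg) or empty (0.07 to 0.11 kg), mass evenly spread. The letter says nothing of its weight. It may be absent.
- carton_f: A closed, rigid cardboard carton, 110 mm long (its x axis) and 46 x 46 mm in section (y, z), origin at its centre, lying flat on the bench at the start; any long face may be up. All cartons look alike; it may be filled (0.44 to 0.63 kg) or empty (0.07 to 0.11 kg), mass evenly spread. The letter says nothing of its weight. It may be absent.
- carton_g: A closed, rigid cardboard carton, 110 mm long (its x axis) and 46 x 46 mm in section (y, z), origin at its centre, lying flat on the bench at the start; any long face may be up. All cartons look alike; it may be filled (0.44 to 0.63 kg) or empty (0.07 to 0.11 kg), mass evenly spread. The letter says nothing of its weight. It may be absent.
- slab: Fixed wooden pallet slab, 190 x 190 mm, 20 mm thick, on the bench; origin at the centre of its underside, z up, x and y along its edges. Four white outlines, each 114 x 50 mm, form a pinwheel round a bare 72 mm square in the middle: cartons centred in them lie 8 mm apart; a finger on a carton's inner long side fits only beside the bare square.
- slot1 (a point): Centre of a white outline, on the slab's top face; its axes are those of the slab. The outline's length runs along the slab's x axis; its +x end is the one beside the bare middle square.
- slot2 (a point): Centre of a white outline, on the slab's top face; its axes are those of the slab. The outline's length runs along the slab's y axis; its +y end is the one beside the bare middle square.
- slot3 (a point): Centre of a white outline, on the slab's top face; its axes are those of the slab. The outline's length runs along the slab's x axis; its -x end is the one beside the bare middle square.
- slot4 (a point): Centre of a white outline, on the slab's top face; its axes are those of the slab. The outline's length runs along the slab's y axis; its -y end is the one beside the bare middle square.
- tray_floor (a point): Centre of the inner floor of a fixed, shallow grey tray for empties, 170 x 190 mm outside (x, y; its own axes), walls 5 mm thick and 17 mm high above the inner floor, which is 5 mm above the bench. Two cartons fit side by side (length along x, centres 40 mm either side of the middle in y); a third may lie on another.
- disc: Bystander: a cream ceramic disc, 72 mm across and 30 mm high, lying among the cartons; origin at the centre of its underside.

How it is judged:
By the outcome, as a careful person would: the job done as asked, in the order asked, and still so for the second after the job is handed in, with the robot touching nothing.
Of carton_a, carton_b, carton_c, carton_f only 3 to 4 are there at a start; the rules pass over those that are not, and their reading is None.
At some moment in a run one of carton_a, carton_b, carton_c, carton_d, carton_e, carton_f, carton_g may be knocked a few centimetres aside while the robot is not near it.
Once in a run the grip may slacken for a moment while it holds something.
It also fails if it takes over 210 s, if anything falls off the work surface, if the arm or the gripper's body presses on something with over 40 N, if the wrist force passes 120 N, or if a joint passes its speed limit or range.

## Working session

There is one attempt and no reset: what is moved stays moved. The work goes in short steps, Python scripts to look and compute and a tool call to move; the robot and the scene stay as the last step left them, time stands still between calls to the robot, and variables do not carry over. Pictures are saved under pics/ and viewed, and the job is handed in when it is done.

Besides the shell and the picture viewer there is one more tool, called after "Emit:" as name(argument=value, ...), one argument or row to a line, values as JSON. send_rows: Moves the arm, as the interface text tells. Its arguments: {"type":"object","properties":{"rows":{"type":"string"},"grip_force":{"type":"number"}},"required":["rows"]}

```bash
mkdir -p pics; ls
python3 - <<'E'
from rig import ctrl, capture, workorder, nets
import cv2
for n in ("scene","top"):
    p=capture(n); cv2.imwrite(f"pics/{n}0.png",p["pixels"][:,:,::-1])
    print(n,p["intrinsics"],p["dist"],p["view"],p["shot"])
    for t in ("carton_a","slab","disc","slot1","slot2","slot3","slot4","tray_floor"):
        f=nets.spot_point
        print(t,[([round(float(v)) for v in d["location"]],round(float(d["confidence"]),2)) for d in f(p,t)])
print(ctrl.sense())
E
```

```text
pics
scene [[540.33735288   0.         278.60716666]
 [  0.         540.33735288 211.37907573]
 [  0.           0.           1.        ]] [-0.10123856  0.          0.          0.          0.        ] [[-5.96314635e-01  8.02722760e-01  6.71022319e-03  3.36738057e+02]
 [ 6.68528514e-01  5.01219109e-01 -5.49407891e-01 -3.31930286e+02]
 [-4.44385511e-01 -3.23133991e-01 -8.35527344e-01  1.42511503e+03]
 [ 0.00000000e+00  0.00000000e+00  0.00000000e+00  1.00000000e+00]] 1
carton_a [([528, 70, 25], 0.88), ([443, -64, 18], 0.83), ([704, -62, 28], 0.8), ([624, 67, 24], 0.74), ([619, -59, 24], 0.63), ([704, 66, 19], 0.61), ([442, 64, 27], 0.61)]
slab [([541, 305, 1], 0.95)]
disc [([532, -66, 1], 0.7)]
slot1 [([590, 274, 23], 0.74), ([568, 355, 21], 0.73), ([482, 337, 22], 0.72), ([505, 249, 22], 0.69)]
slot2 [([590, 274, 23], 0.74), ([568, 355, 21], 0.73), ([482, 337, 22], 0.72), ([505, 249, 22], 0.69)]
slot3 [([590, 274, 23], 0.74), ([568, 355, 21], 0.73), ([482, 337, 22], 0.72), ([505, 249, 22], 0.69)]
slot4 [([590, 274, 23], 0.74), ([568, 355, 21], 0.73), ([482, 337, 22], 0.72), ([505, 249,
[... 1171 characters left out ...]
0], 0.57)]
tray_floor [([494, -300, 3], 0.98)]
{'time_s': 0.9, 'joints': array([ 9.36628035e-01,  3.12890546e-01,  1.49772383e+00,  1.58564363e-05,
        1.33100738e+00, -2.23420127e-01]), 'dq': array([ 0.00129621, -0.00089326,  0.00245373,  0.0017089 ,  0.00122118,
        0.00089645]), 'tau': array([ 1.88365962e-04, -4.12153995e+01, -2.59901154e+01, -1.47225633e-04,
        4.72417541e-04,  1.27776539e-05]), 'eef_pos': array([209.64454449, 481.3206302 , 231.29003531]), 'ee_rot': array([ 0.59144827, -0.38752306,  0.59147135,  0.38752608]), 'force': array([0.22573444, 0.288571  , 0.17350201]), 'wrist_torque': array([-0.02902445,  0.02618718,  0.01065796]), 'grip_width': 0.9980377882580866}
```

View pics/top0.png

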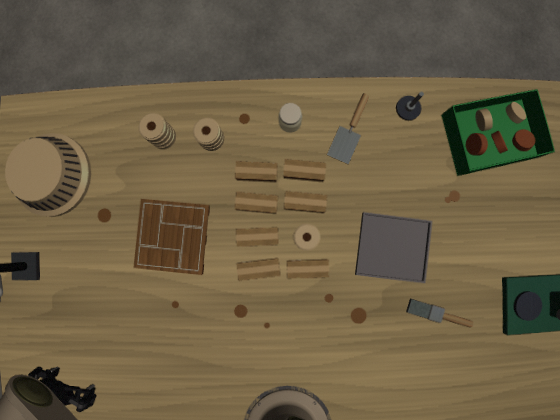

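View pics/scene0.png

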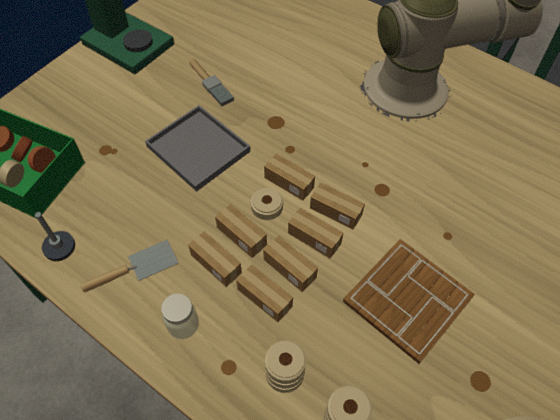

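```bash
cat > h.py <<'E'
import numpy as np, cv2
from rig import ctrl, capture, workorder, nets
def proj(p,P):
    P=np.atleast_2d(np.asarray(P,float)); V=np.asarray(p["view"])
    r,_=cv2.Rodrigues(V[:3,:3]); q,_=cv2.projectPoints(P.reshape(-1,1,3),r,V[:3,3],np.asarray(p["intrinsics"]),np.asarray(p["dist"]))
    return q.reshape(-1,2)
def rect(p,x0,x1,y0,y1,z,s=2):
    # image: up=+x, left=+y
    xs=np.arange(x1,x0,-1/s); ys=np.arange(y1,y0,-1/s)
    X,Y=np.meshgrid(xs,ys,indexing='ij')
    q=proj(p,np.stack([X,Y,np.full_like(X,z)],-1).reshape(-1,3)).reshape(X.shape+(2,)).astype(np.float32)
    return cv2.remap(p["pixels"][:,:,::-1].copy(),q[...,0],q[...,1],cv2.INTER_CUBIC)
def boost(im):
    return np.clip(im.astype(float)*1.8,0,255).astype(np.uint8)
E
python3 - <<'E'
from h import *
for n in ("scene","top"):
    p=capture(n); np.save(f"/tmp/{n}.npy",p,allow_pickle=True)
    cv2.imwrite(f"pics/{n}_c1.png",boost(rect(p,400,740,-120,120,46,2)))
    cv2.imwrite(f"pics/{n}_s1.png",boost(rect(p,420,660,180,430,20,2)))
    cv2.imwrite(f"pics/{n}_t1.png",boost(rect(p,380,610,-420,-180,22,2)))
E
```

```text
(no output)
```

View pics/top_c1.png

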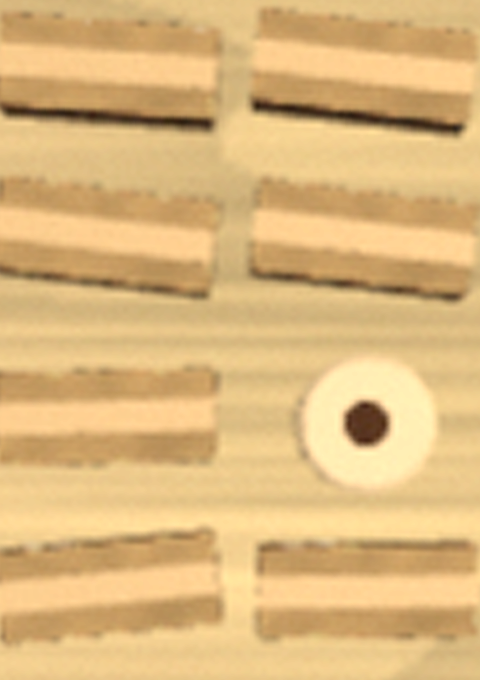

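View pics/scene_c1.png

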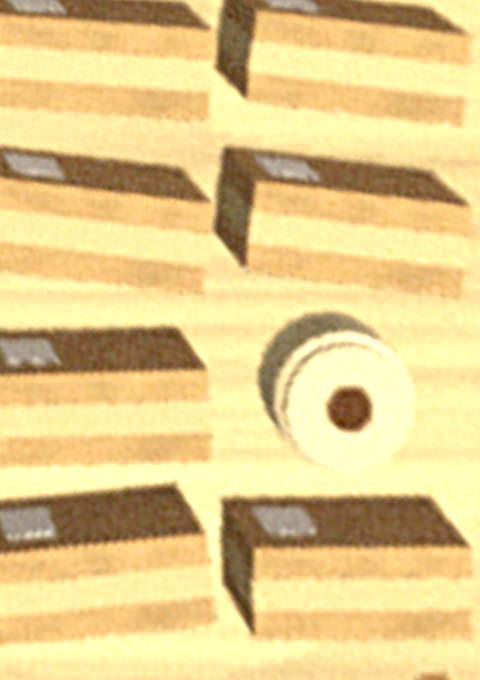

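View pics/top_s1.png

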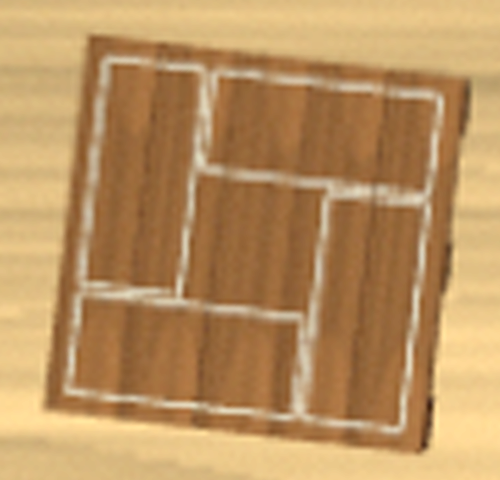

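View pics/scene_s1.png

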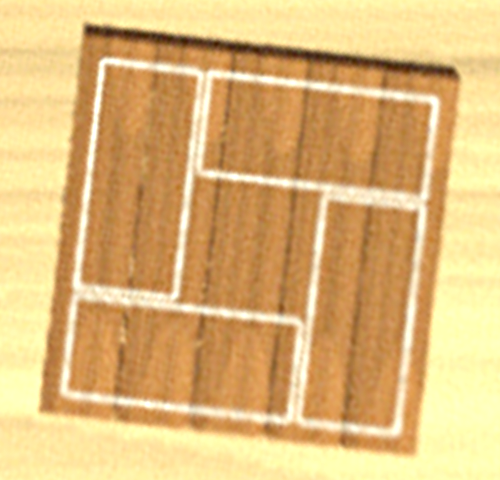

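View pics/top_t1.png

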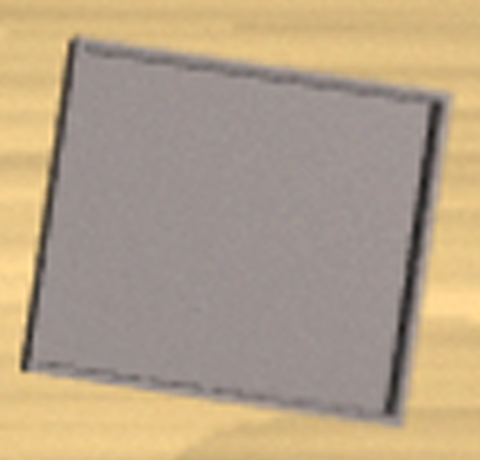

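```bash
cat >> h.py <<'E'
from scipy.optimize import minimize
def grid(u0,u1,v0,v1,s=1.0):
    U,V=np.meshgrid(np.arange(u0+s/2,u1,s),np.arange(v0+s/2,v1,s)); return np.c_[U.ravel(),V.ravel()]
def place(uv,x,y,a,z):
    c,s=np.cos(a),np.sin(a); return np.c_[x+c*uv[:,0]-s*uv[:,1],y+s*uv[:,0]+c*uv[:,1],np.full(len(uv),z)]
def samp(g,p,P):
    q=proj(p,P).astype(np.float32); return cv2.remap(g,q[:,0].reshape(-1,1),q[:,1].reshape(-1,1),cv2.INTER_LINEAR).ravel()
TAPE=grid(-53,53,-7,7); CB=np.r_[grid(-54,54,-21,-10),grid(-54,54,10,21)]
ENDI=np.r_[grid(50,54,-20,-10),grid(50,54,10,20),grid(-54,-50,-20,-10),grid(-54,-50,10,20)]
ENDO=np.r_[grid(56,60,-20,-10),grid(56,60,10,20),grid(-60,-56,-20,-10),grid(-60,-56,10,20)]
def fit(f,x0,steps):
    best=minimize(lambda v:-f(*v),x0,method='Nelder-Mead',options=dict(initial_simplex=[x0]+[[x0[j]+(steps[j] if j==i else 0) for j in range(3)] for i in range(3)],xatol=.02,fatol=1e-3))
    return best.x,-best.fun
def fit_carton(p,x,y,a,z=46,extra=1.0):
    g=cv2.GaussianBlur(cv2.cvtColor(p["pixels"],cv2.COLOR_RGB2GRAY).astype(np.float32),(0,0),.6)
    def f(x,y,a):
        m=lambda A:samp(g,p,place(A,x,y,a,z)).mean()
        return m(TAPE)-m(CB)+extra*(m(ENDO)-m(ENDI))
    r=None
    for dx in (-5,0,5):
      for da in (-.12,0,.12):
       for dy in (-4,4):
        s=fit(f,[x+dx,y+dy,a+da],[3,3,.05])
        if r is None or s[1]>r[1]: r=s
    return r
def olines():
    L=[]
    for k in range(4):
        c,s=np.cos(k*np.pi/2),np.sin(k*np.pi/2); R=np.array([[c,-s],[s,c]])
        h,w=56.5,24.5
        t=np.linspace(-1,1,100)
        pts=np.r_[np.c_[h*t,0*t+w],np.c_[h*t,0*t-w],np.c_[0*t+h,w*t],np.c_[0*t-h,w*t]]+[-27,SGN*59]
        L.append(pts@R.T)
    return np.concatenate(L)
def cartons(p):
    out=[]
    for d in nets.spot_point(p,"carton_a"):
        out.append((np.array(d["location"]),d["confidence"]))
    return out
E
python3 - <<'E'
import h
from h import *
P={n:np.load(f"/tmp/{n}.npy",allow_pickle=True).item() for n in("scene","top")}
for n in P:
    p=P[n]; g=cv2.GaussianBlur(p["pixels"].min(2).astype(np.float32),(0,0),.8)
    for S in (1,-1):
        h.SGN=S; L=olines()
        f=lambda x,y,a:samp(g,p,place(L,x,y,a,20)).mean()
        r=max((fit(f,[538+dx,305+dy,-.1+da],[3,3,.03]) for dx in(-4,0,4) for dy in (-4,0,4) for da in(-.04,.04)),key=lambda r:r[1])
        print(n,S,np.round(r[0],3),r[1])
p=P["top"]
C=[(621,72),(446,67),(708,66),(704,-65),(439,-64),(527,69),(621,-58)]
for c in C:
    r=fit_carton(p,c[0],c[1],np.pi/2); print(c,np.round(r[0],3),round(r[1],1))
E
```

```text
scene 1 [ 5.36810e+02  3.05358e+02 -1.14000e-01] 78.2572250366211
scene -1 [ 5.36791e+02  3.05364e+02 -1.15000e-01] 95.93617248535156
top 1 [ 5.38037e+02  3.03220e+02 -1.14000e-01] 54.49163055419922
top -1 [ 5.38139e+02  3.03190e+02 -1.14000e-01] 66.41412353515625
(621, 72) [621.987  68.974   1.433] 33.8
(446, 67) [446.525  65.996   1.677] 47.6
(708, 66) [703.774  66.608   1.455] 37.7
(704, -65) [703.987 -61.412   1.512] 41.8
(439, -64) [444.843 -62.471   1.568] 48.7
(527, 69) [531.679  66.981   1.589] 40.6
(621, -58) [620.712 -60.171   1.44 ] 36.5
```

```bash
cat >> h.py <<'E'
def overlay(p,fits,name,box,z=46,s=2,dims=(55,23)):
    im=boost(rect(p,*box,z,s))
    for (x,y,a) in fits:
        q=place(np.array([[dims[0],dims[1]],[-dims[0],dims[1]],[-dims[0],-dims[1]],[dims[0],-dims[1]]],float),x,y,a,z)
        pts=np.stack([(box[3]-q[:,1])*s,(box[1]-q[:,0])*s],-1)
        cv2.polylines(im,[np.round(pts*8).astype(int)],True,(0,0,255),1,cv2.LINE_AA,3)
    cv2.imwrite(name,im)
E
python3 - <<'E'
from h import *
p=np.load(f"/tmp/top.npy",allow_pickle=True).item()
C=[(621,72),(446,67),(708,66),(704,-65),(439,-64),(527,69),(621,-58)]
overlay(p,[fit_carton(p,c[0],c[1],np.pi/2)[0] for c in C],"pics/ov1.png",(400,740,-130,135))
E
```

```text
(no output)
```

View pics/ov1.png

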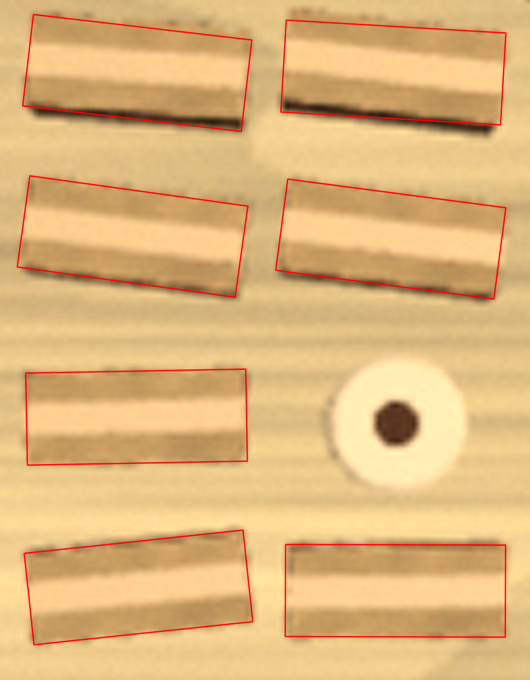

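```bash
cat >> h.py <<'E'
CB2=np.r_[grid(-54,54,-14,-9.5),grid(-54,54,9.5,14)]; TAPE2=grid(-53,53,-7,7)
def fit_carton(p,x,y,a,z=46,extra=.5):
    g0=cv2.cvtColor(p["pixels"],cv2.COLOR_RGB2GRAY).astype(np.float32)
    def run(g,st):
        def f(x,y,a):
            m=lambda A:samp(g,p,place(A,x,y,a,z)).mean()
            return m(TAPE2)-m(CB2)+extra*(m(ENDO)-m(ENDI))
        r=None
        for s0 in st:
            s=fit(f,s0,[3,3,.05])
            if r is None or s[1]>r[1]: r=s
        return r
    r=run(g0,[[x+dx,y+dy,a+da] for dx in (-5,0,5) for dy in (-4,4) for da in (-.1,.0,.1)])
    lv=np.median(samp(g0,p,place(CB2,*r[0],z)))
    g=np.maximum(g0,.95*lv); 
    return run(g,[r[0]+[dx,dy,da] for dx in (-2,2) for dy in(-2,2) for da in (-.05,.05)])
E
python3 - <<'E'
from h import *
p=np.load(f"/tmp/top.npy",allow_pickle=True).item()
C=[(621,72),(446,67),(708,66),(704,-65),(439,-64),(527,69),(621,-58)]
F=[fit_carton(p,c[0],c[1],np.pi/2) for c in C]
for f in F: print(np.round(f[0],3),f[1])
overlay(p,[f[0] for f in F],"pics/ov2.png",(400,740,-130,135))
# tray
im=rect(p,380,610,-420,-180,22,2)
hsv=cv2.cvtColor(im,cv2.COLOR_BGR2HSV); m=((hsv[...,1]<70)).astype(np.uint8)
m=cv2.morphologyEx(m,cv2.MORPH_CLOSE,np.ones((15,15)))
cs,_=cv2.findContours(m,cv2.RETR_EXTERNAL,cv2.CHAIN_APPROX_NONE); c=max(cs,key=cv2.contourArea)
(u,v),(w,hh),ang=cv2.minAreaRect(c); print("tray",610-v/2,-180-u/2,w/2,hh/2,ang)
E
```

```text
[623.088  69.666   1.444] 29.635936737060547
[445.994  65.941   1.673] 38.740089416503906
[707.28   66.332   1.495] 30.798580169677734
[707.108 -62.085   1.452] 35.12199020385742
[444.178 -62.408   1.574] 39.643104553222656
[531.631  66.932   1.591] 34.994197845458984
[621.828 -60.095   1.449] 32.317813873291016
tray 494.1529006958008 -298.9992370605469 193.12612915039062 170.96792602539062 8.57523250579834
```

View pics/ov2.png

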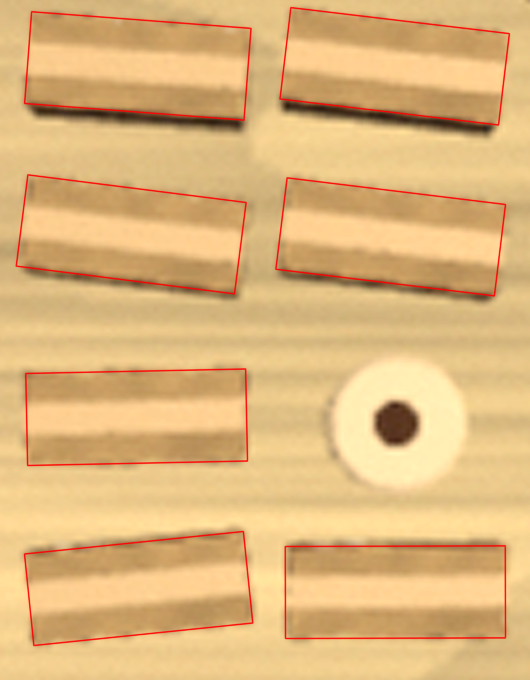

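```bash
cat >> h.py <<'E'
from scipy.spatial.transform import Rotation as R
SLAB=[537.5,304.3,-.114]; TRAY=[494.2,-299.0,-.1497]
def cur():
    s=ctrl.sense(); q=s["ee_rot"]; M=R.from_quat([q[1],q[2],q[3],q[0]]).as_matrix(); return s,np.asarray(s["eef_pos"]),M
def plan(x,y,z,e):
    """TCP target; e = world angle of carton axis (tool y parallel, mod pi). lists both options"""
    s,p,M=cur(); d=M.T@(np.array([x,y,z])-p)/10
    psi=np.arctan2(M[1,1],M[0,1]); 
    for k in (-1,0,1,2):
        dpsi=(e-psi+k*np.pi); dpsi=(dpsi+2*np.pi)%(4*np.pi)-2*np.pi
        turn=-dpsi
        if abs(turn)>3.3: continue
        q1n=np.arctan2(y,x); q6n=s["joints"][5]+turn*1-(q1n-s["joints"][0])*J6S
        print("shift cm",np.round(d,2),"turn units",round(np.degrees(turn)/5,2),"q6~",round(q6n,2))
J6S=-1
def slot(k):
    u=np.array([[-27.,-59.]]); c,s_=np.cos(k*np.pi/2),np.sin(k*np.pi/2)
    u=u@np.array([[c,-s_],[s_,c]]).T
    P=place(u,SLAB[0],SLAB[1],SLAB[2],20)[0]; return P,SLAB[2]+k*np.pi/2
def st():
    s,p,M=cur(); print("t",round(s["time_s"],1),"pos",np.round(p,1),"psi",round(np.degrees(np.arctan2(M[1,1],M[0,1])),1),"xax",np.round(M[:,0],2),"F",np.round(s["force"],2),"T",np.round(s["wrist_torque"],2),"w",round(s["grip_width"],3),"q",np.round(s["joints"],2))
E
python3 - <<'E'
from h import *
st(); s,p,M=cur(); print(np.round(M,2))
for k in range(4): print(k+1,np.round(slot(k)[0],1))
c=np.array([446,65.9]);a=1.673
t=c+20*np.array([np.cos(a),np.sin(a)]); print(t)
plan(t[0],t[1],120,a)
E
```

```text
t 1.0 pos [209.7 481.3 231.3] psi 156.5 xax [-0. -0. -1.] F [ 0.47 -0.46  0.8 ] T [-0.03 -0.03 -0.03] w 0.999 q [ 0.94  0.31  1.5  -0.    1.33 -0.22]
[[-0.   -0.92  0.4 ]
 [-0.    0.4   0.92]
 [-1.   -0.   -0.  ]]
1 [504.  248.8  20. ]
2 [593.  270.8  20. ]
3 [571.  359.8  20. ]
4 [482.  337.8  20. ]
[443.95948327  85.79563499]
shift cm [ 11.13 -37.27 -26.91] turn units 12.12 q6~ 0.09
shift cm [ 11.13 -37.27 -26.91] turn units -23.88 q6~ -3.05
```

Emit:
send_rows(
  rows="0.72 11.1 -37.3 -26.9 12.12;0.72 11.1 -37.3 -26.9 12.12;0.72 11.1 -37.3 -26.9 12.12;0.72 11.1 -37.3 -26.9 12.12;0.72 11.1 -37.3 -26.9 12.12;0.72 11.1 -37.3 -26.9 12.12;0.72 11.1 -37.3 -26.9 12.12;0.72 11.1 -37.3 -26.9 12.12;0.72 11.1 -37.3 -26.9 12.12;0.72 11.1 -37.3 -26.9 12.12;0.72 11.1 -37.3 -26.9 12.12;0.72 11.1 -37.3 -26.9 12.12",
  grip_force=80,
)

```text
time_s: 2.2
eef_pos: [444.0, 85.8, 120.3]
ee_rot: [0.706, -0.036, 0.706, 0.036]
force: [0.2, 0.1, -0.8]
grip_width: 0.719
```

Run:
```python
from h import *
st(); plan(444,85.8,8,1.673)
p=capture("scene"); cv2.imwrite("pics/g1.png",boost(p["pixels"][:,:,::-1]))
```

```text
t 2.2 pos [444.   85.8 120.3] psi 95.8 xax [-0.  0. -1.] F [ 0.22  0.07 -0.78] T [ 0.03 -0.01  0.01] w 0.719 q [-0.07  0.28  1.85  0.    1.   -0.17]
shift cm [ 1.123e+01 -1.000e-02  0.000e+00] turn units 35.99 q6~ 3.23
shift cm [ 1.123e+01 -1.000e-02  0.000e+00] turn units -0.01 q6~ 0.09
shift cm [ 1.123e+01 -1.000e-02  0.000e+00] turn units -36.01 q6~ -3.05
```

View pics/g1.png

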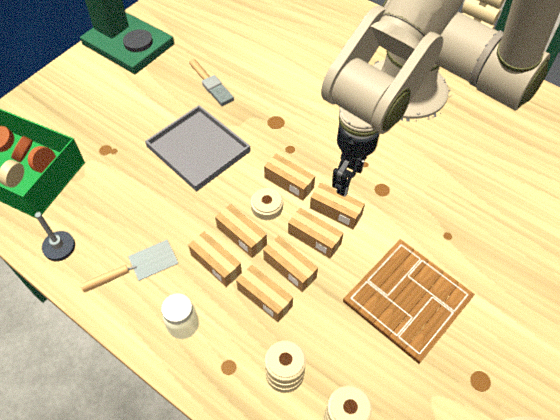

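Emit:
send_rows(
  rows="0.72 5 0 0 0;0.72 9 0 0 0;0.72 11.2 0 0 0;0.72 11.2 0 0 0;0.3 11.2 0 0 0;0.3 11.2 0 0 0;0.3 11.2 0 0 0;0.3 11.2 0 0 0;0.3 11.2 0 0 0;0.3 11.2 0 0 0",
)

```text
time_s: 3.25
eef_pos: [444.8, 86.2, 9.7]
ee_rot: [0.707, -0.036, 0.705, 0.036]
force: [-1.4, 4.7, 9.1]
grip_width: 0.527
```

Emit:
send_rows(
  rows="0.3 -4 0 0 0;0.3 -8 0 0 0;0.3 -12 0 0 0;0.3 -12 0 0 0;0.3 -12 0 0 0;0.3 -12 0 0 0;0.3 -12 0 0 0",
)

```text
time_s: 3.95
eef_pos: [443.4, 85.8, 126.9]
ee_rot: [0.705, -0.036, 0.707, 0.036]
force: [0.2, 0.3, -5.1]
grip_width: 0.527
```

```bash
sed -i 's/q1n=np.arctan2(y,x);/q1n=np.arctan2(y,x)-np.arcsin(116\/np.hypot(x,y));/' h.py
python3 - <<'E'
from h import *
p=capture("scene"); cv2.imwrite("pics/g2.png",boost(p["pixels"][:,:,::-1]))
st(); 
P,a=slot(1); t=P[:2]+20*np.array([np.cos(a),np.sin(a)]); plan(t[0],t[1],130,a); print(t)
E
```

```text
t 4.0 pos [443.6  85.8 127.1] psi 95.9 xax [-0.  0. -1.] F [ 0.19 -0.24 -4.83] T [ 0.11 -0.02  0.02] w 0.527 q [-0.07  0.27  1.85 -0.    1.02 -0.17]
shift cm [-0.33 18.83 17.19] turn units 2.48 q6~ 0.39
shift cm [-0.33 18.83 17.19] turn units -33.52 q6~ -2.75
[595.32076037 290.63399581]
```

View pics/g2.png

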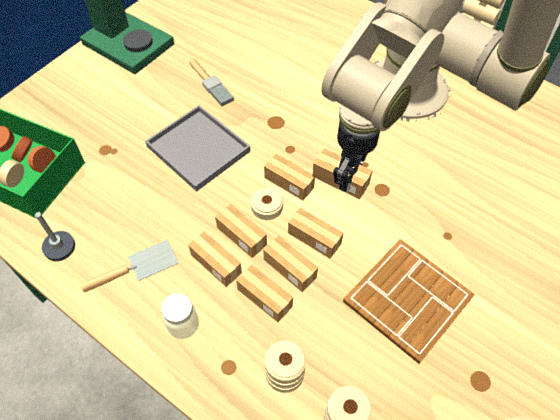

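Emit:
send_rows(
  rows="0.3 -0.3 5 4.5 0.8;0.3 -0.3 9 8.5 1.6;0.3 -0.3 13.5 12.5 2.5;0.3 -0.3 17 16 2.5;0.3 -0.3 18.83 17.2 2.5;0.3 -0.3 18.83 17.2 2.5;0.3 -0.3 18.83 17.2 2.5;0.3 -0.3 18.83 17.2 2.5;0.3 -0.3 18.83 17.2 2.5",
)

```text
time_s: 4.9
eef_pos: [595.7, 289.5, 131.3]
ee_rot: [0.706, 0.041, 0.706, -0.041]
force: [-0.1, -0.1, -5.0]
grip_width: 0.524
```

Run:
```python
from h import *
st(); 
P,a=slot(1); t=P[:2]+20*np.array([np.cos(a),np.sin(a)]); plan(t[0],t[1],32,a)
p=capture("top"); cv2.imwrite("pics/g3.png",boost(rect(p,400,740,100,400,140,2)))
p=capture("scene"); cv2.imwrite("pics/g3s.png",boost(cv2.resize(p["pixels"][150:400,300:560,::-1],None,fx=2,fy=2)))
```

```text
t 4.9 pos [595.7 289.5 131.3] psi 83.3 xax [-0. -0. -1.] F [-0.08 -0.15 -4.97] T [ 0.11 -0.05 -0.05] w 0.524 q [ 0.28  0.7   1.16 -0.    1.28  0.39]
shift cm [ 9.93  0.11 -0.05] turn units 35.97 q6~ 3.53
shift cm [ 9.93  0.11 -0.05] turn units -0.03 q6~ 0.39
shift cm [ 9.93  0.11 -0.05] turn units -36.03 q6~ -2.75
```

View pics/g3s.png

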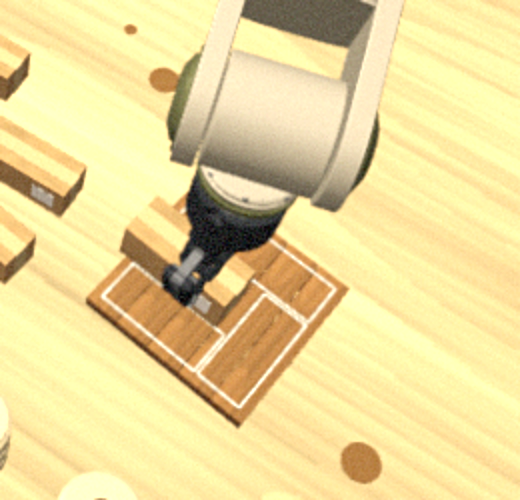

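View pics/g3.png

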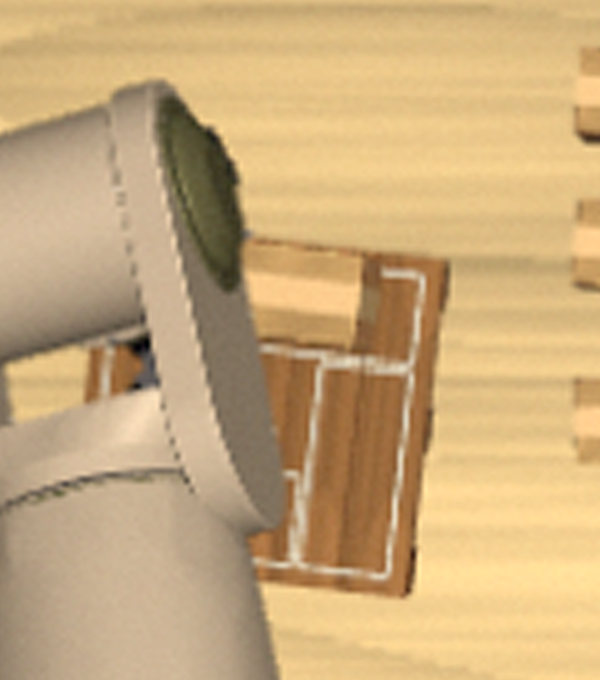

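Emit:
send_rows(
  rows="0.3 5 0.1 -0.05 0;0.3 8.5 0.1 -0.05 0;0.3 9.5 0.1 -0.05 0;0.3 10 0.1 -0.05 0;0.3 10.3 0.1 -0.05 0;0.3 10.3 0.1 -0.05 0;0.3 10.3 0.1 -0.05 0",
)

```text
time_s: 5.7
eef_pos: [596.4, 291.9, 29.9]
ee_rot: [0.707, 0.041, 0.705, -0.041]
force: [0.5, -0.4, -3.3]
grip_width: 0.527
```

Run:
```python
from h import *
st()
```

```text
t 5.7 pos [596.4 291.9  29.9] psi 83.4 xax [ 0.  0. -1.] F [ 0.54 -0.38 -3.29] T [ 0.1  -0.09  0.03] w 0.527 q [0.28 0.81 1.24 0.   1.09 0.39]
```

Emit:
send_rows(
  rows="0.3 0.1 -0.1 0.05 0;0.3 0.1 -0.1 0.05 0;0.55 0.1 -0.1 0.05 0;0.72 0.1 -0.1 0.05 0;0.72 0.1 -0.1 0.05 0;0.72 0.1 -0.1 0.05 0;0.72 -5 -0.1 0.05 0;0.72 -10 -0.1 0.05 0;0.72 -10 -0.1 0.05 0",
)

```text
time_s: 6.6
eef_pos: [599.0, 291.5, 136.0]
ee_rot: [0.71, 0.042, 0.702, -0.039]
force: [1.1, 0.2, -0.1]
grip_width: 0.713
```

Run:
```python
from h import *
st()
t=[595-100,200]
plan(480,-150+150,200,np.pi/2)
```

```text
t 6.6 pos [599.  291.5 136. ] psi 83.4 xax [ 0.01  0.   -1.  ] F [ 1.1   0.16 -0.11] T [-0.02 -0.01  0.03] w 0.713 q [ 0.28  0.7   1.15 -0.    1.28  0.39]
shift cm [ -6.64 -30.3   -8.38] turn units 34.67 q6~ 2.9
shift cm [ -6.64 -30.3   -8.38] turn units -1.33 q6~ -0.24
shift cm [ -6.64 -30.3   -8.38] turn units -37.33 q6~ -3.39
```

Emit:
send_rows(
  rows="0.72 -5 -4 -4 0;0.72 -8 -8 -8 0;0.72 -8 -12 -12 0;0.72 -8 -16 -16 0;0.72 -8 -18 -20 0;0.72 -8 -20 -24 0;0.72 -8 -20 -27 0;0.72 -8 -20 -27 0;0.72 -8 -20 -27 0",
)

```text
time_s: 7.5
eef_pos: [303.7, 123.0, 208.5]
ee_rot: [0.706, 0.041, 0.705, -0.041]
force: [1.3, 0.1, -0.4]
grip_width: 0.72
```

```bash
cat >> h.py <<'E'
def look(tag,near,slots=()):
    """near: list of (x,y,a,z) guesses"""
    p=capture("top"); np.save("/tmp/top.npy",p,allow_pickle=True); cv2.imwrite(f"pics/{tag}.png",boost(p["pixels"][:,:,::-1]))
    N=cartons(p)
    print("net",[(tuple(int(v) for v in l),round(float(c),2)) for l,c in N])
    out=[]
    for (x,y,a,z) in near:
        r=fit_carton(p,x,y,a,z); print((x,y,z),"->",np.round(r[0],3),round(float(r[1]),1)); out.append(r[0])
    return p,out
REST=[(623.1,69.7,1.444,46),(707.3,66.3,1.495,46),(707.1,-62,1.452,46),(444.2,-62.4,1.574,46),(531.6,66.9,1.591,46),(621.8,-60.1,1.449,46)]
def slabov(p,fits,name):
    im=rect(p,420,660,180,430,66,2)
    overlay(p,fits,name,(420,660,180,430),66)
E
python3 - <<'E'
from h import *
st()
P,a=slot(1)
p,o=look("l1",REST+[(P[0],P[1],a,66)])
print("slot",P,a)
slabov(p,[o[-1]],"pics/s2.png")
E
```

```text
t 7.5 pos [303.7 123.  208.5] psi 83.3 xax [ 0. -0. -1.] F [ 1.26  0.12 -0.38] T [0.04 0.02 0.01] w 0.72 q [ 0.02 -0.12  2.04 -0.    1.22  0.14]
net [((705, -62, 23), 0.91), ((622, -58, 20), 0.84), ((441, -63, 24), 0.8), ((528, 69, 20), 0.65), ((592, 270, 45), 0.65), ((704, 65, 25), 0.61)]
(623.1, 69.7, 46) -> [622.931  69.146   1.443] 29.8
(707.3, 66.3, 46) -> [707.231  66.168   1.496] 31.0
(707.1, -62, 46) -> [706.987 -62.243   1.452] 35.3
(444.2, -62.4, 46) -> [444.205 -62.435   1.574] 40.0
(531.6, 66.9, 46) -> [531.668  66.968   1.591] 35.4
(621.8, -60.1, 46) -> [621.834 -59.891   1.449] 32.6
(np.float64(593.0456956400394), np.float64(270.7638151265814), 66) -> [594.306 261.495   1.448] 25.2
slot [593.04569564 270.76381513  20.        ] 1.4567963267948965
```

View pics/l1.png

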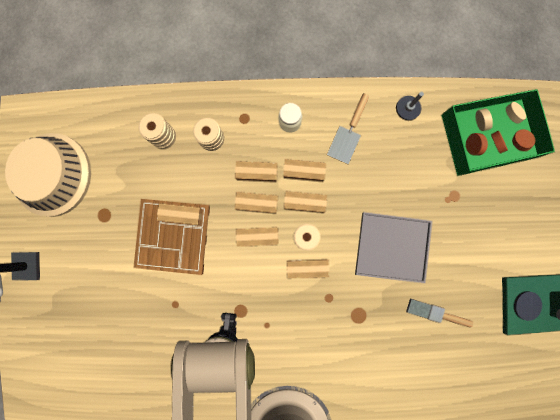

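View pics/s2.png

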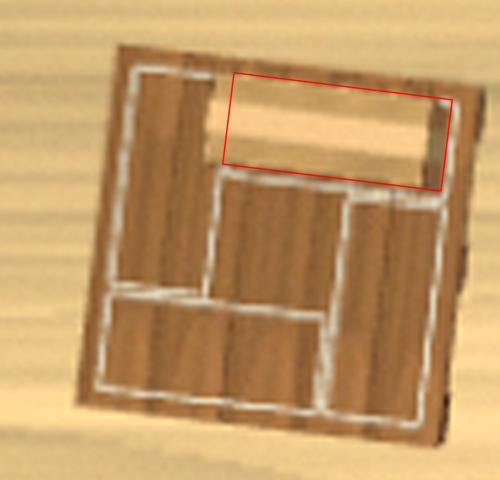

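```bash
sed -i 's/r=fit_carton(p,x,y,a,z); print/r=fit_carton(p,x,y,a,z,.5 if z==46 else -.5); print/' h.py
python3 - <<'E'
from h import *
p=np.load("/tmp/top.npy",allow_pickle=True).item()
P,a=slot(1)
r=fit_carton(p,P[0],P[1],a,66,-.5); print(r,P,a)
slabov(p,[r[0]],"pics/s2.png")
E
```

```text
(array([595.36073631, 271.67870403,   1.45214672]), np.float64(25.980804443359375)) [593.04569564 270.76381513  20.        ] 1.4567963267948965
```

View pics/s2.png

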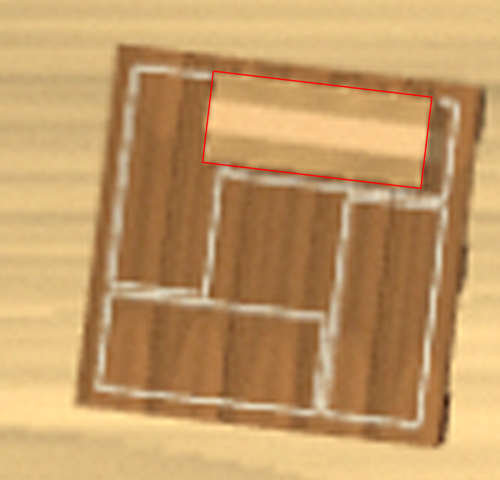

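```bash
cat >> h.py <<'E'
def outl(p,fits,name,box,k=6,zt=66):
    """box: u0,u1,v0,v1 px; draws carton fits wireframe"""
    u0,u1,v0,v1=box
    im=boost(cv2.resize(p["pixels"][v0:v1,u0:u1,::-1],None,fx=k,fy=k,interpolation=cv2.INTER_CUBIC))
    for f in fits:
      for z in (zt,zt-46):
        q=proj(p,place(np.array([[55,23],[-55,23],[-55,-23],[55,-23]],float),*f,z))
        cv2.polylines(im,[np.round(((q-[u0,v0]+.5)*k)*8).astype(int)],True,(0,0,255),1,cv2.LINE_AA,3)
    cv2.imwrite(name,im)
E
python3 - <<'E'
import h
from h import *
p=capture("scene")
P,a=slot(1)
r=fit_carton(p,P[0],P[1],a,66,-.5); print(r[0],P,a)
outl(p,[],"pics/z1.png",(340,480,230,365),5)
outl(p,[r[0]],"pics/z2.png",(340,480,230,365),5)
h.SGN=-1
for n,p in(("scene",p),("top",np.load("/tmp/top.npy",allow_pickle=True).item())):
  g=cv2.GaussianBlur(p["pixels"].min(2).astype(np.float32),(0,0),.8); L=olines(); L=np.r_[L[:400],L[800:]]
  f=lambda x,y,a:samp(g,p,place(L,x,y,a,20)).mean()
  print(max((fit(f,[538+dx,305+dy,-.1],[3,3,.03]) for dx in(-4,0,4) for dy in (-4,0,4)),key=lambda r:r[1]))
E
```

```text
[594.27831183 273.8809512    1.43686186] [593.04569564 270.76381513  20.        ] 1.4567963267948965
(array([ 5.36801285e+02,  3.05336237e+02, -1.15283877e-01]), np.float64(93.98675537109375))
(array([ 5.38306907e+02,  3.03273541e+02, -1.10393415e-01]), np.float64(66.2197265625))
```

View pics/z1.png

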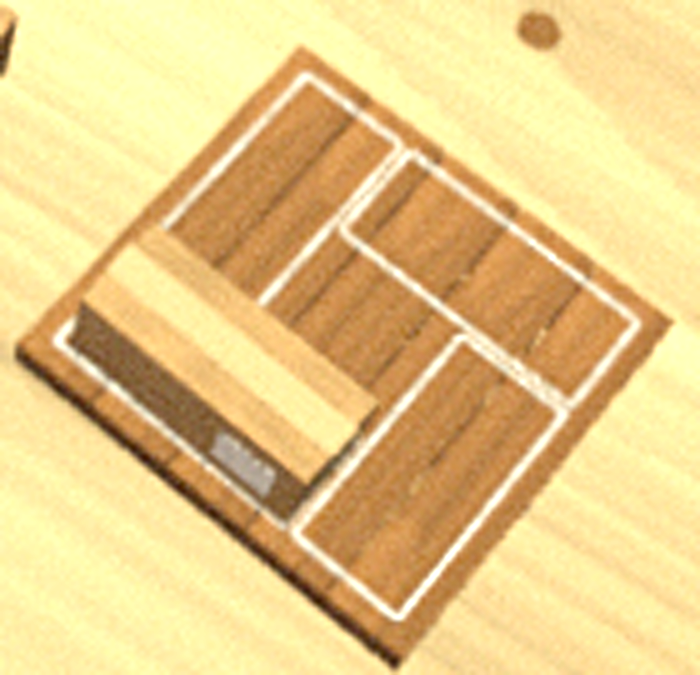

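View pics/z2.png

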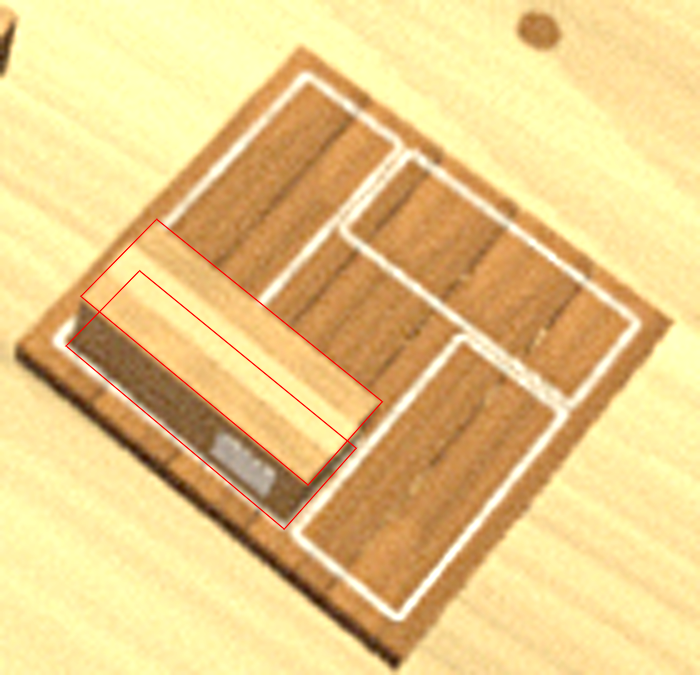

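```bash
sed -i 's/^SLAB=.*;/SLAB=[536.7,303.2,-.114];/' h.py
python3 - <<'E'
from h import *
st(); plan(596.4,291.2,125,1.455)
E
```

```text
t 7.7 pos [305.7 123.2 208.4] psi 83.4 xax [ 0.  0. -1.] F [-1.2   0.05  0.8 ] T [-0.03 -0.03  0.  ] w 0.72 q [ 0.02 -0.12  2.04 -0.    1.22  0.14]
shift cm [ 8.36 20.05 26.93] turn units 36.0 q6~ 3.54
shift cm [ 8.36 20.05 26.93] turn units -0.0 q6~ 0.39
shift cm [ 8.36 20.05 26.93] turn units -36.0 q6~ -2.75
```

Emit:
send_rows(
  rows="0.72 0 3 4 0;0.72 0 6 8 0;0.72 0 9 12 0;0.72 0 12 16 0;0.72 0 15 20 0;0.72 3 18 24 0;0.72 6 20.05 26.9 0;0.72 8.4 20.05 26.9 0;0.72 8.4 20.05 26.9 0;0.72 8.4 20.05 26.9 0;0.72 8.4 20.05 26.9 0;0.72 8.4 20.05 26.9 0",
)

```text
time_s: 8.85
eef_pos: [595.6, 291.3, 126.5]
ee_rot: [0.707, 0.041, 0.705, -0.041]
force: [0.2, -0.4, -0.0]
grip_width: 0.726
```

Run:
```python
from h import *
st(); plan(596.4,291.2,28,1.455)
```

```text
t 8.8 pos [595.6 291.3 126.5] psi 83.4 xax [ 0.  0. -1.] F [ 0.23 -0.44 -0.04] T [ 0.    0.02 -0.03] w 0.726 q [ 0.28  0.7   1.17 -0.    1.27  0.39]
shift cm [ 9.85 -0.01  0.05] turn units 36.0 q6~ 3.54
shift cm [ 9.85 -0.01  0.05] turn units -0.0 q6~ 0.39
shift cm [ 9.85 -0.01  0.05] turn units -36.0 q6~ -2.75
```

Emit:
send_rows(
  rows="0.72 5 0 0 0;0.72 9.0 0 0 0;0.72 9.8 0 0 0;0.72 9.8 0 0 0;0.3 9.8 0 0 0;0.3 9.8 0 0 0;0.3 9.8 0 0 0;0.3 9.8 0 0 0;0.3 9.2 0 0 0;0.3 9.2 -0.22 -0.16 0;0.3 9.2 -0.22 -0.16 0;0.3 9.2 -0.22 -0.16 0",
)

```text
time_s: 10.05
eef_pos: [593.0, 289.1, 31.9]
ee_rot: [0.706, 0.041, 0.706, -0.041]
force: [0.1, 0.1, -6.2]
grip_width: 0.526
```

Emit:
send_rows(
  rows="0.3 0.4 0 0 0;0.3 0.7 0 0 0;0.3 0.7 0 0 0;0.55 0.7 0 0 0;0.72 0.7 0 0 0;0.72 0.7 0 0 0;0.72 0.7 0 0 0;0.72 -4 0 0 0;0.72 -9 0 0 0;0.72 -13 0 0 0;0.72 -13 0 0 0",
)

```text
time_s: 11.15
eef_pos: [595.6, 290.0, 168.9]
ee_rot: [0.71, 0.042, 0.702, -0.04]
force: [0.5, 0.6, -1.2]
grip_width: 0.723
```

Run:
```python
from h import *
st(); plan(305,123,210,1.455)
```

```text
t 11.2 pos [595.6 290.  168.9] psi 83.4 xax [ 0.01  0.   -1.  ] F [ 0.48  0.56 -1.21] T [-0.   -0.02  0.02] w 0.723 q [0.28 0.66 1.13 0.   1.34 0.39]
shift cm [ -4.48 -19.92 -26.89] turn units 36.0 q6~ 3.28
shift cm [ -4.48 -19.92 -26.89] turn units 0.0 q6~ 0.14
shift cm [ -4.48 -19.92 -26.89] turn units -36.0 q6~ -3.0
```

Emit:
send_rows(
  rows="0.72 -4 -3 -4 0;0.72 -4 -6 -8 0;0.72 -4 -9 -12 0;0.72 -4 -12 -16 0;0.72 -4 -15 -20 0;0.72 -4 -18 -24 0;0.72 -4 -20 -27 0;0.72 -4 -20 -27 0;0.72 -4 -20 -27 0",
)

```text
time_s: 12.05
eef_pos: [302.1, 121.6, 202.5]
ee_rot: [0.706, 0.041, 0.705, -0.041]
force: [0.0, -0.2, 0.3]
grip_width: 0.724
```

Run:
```python
from h import *
st()
P,a=slot(1)
p,o=look("l2",REST+[(P[0],P[1],a,66)])
s=capture("scene");outl(s,[],"pics/z3.png",(340,480,230,365),5)
overlay(p,[],"pics/s3.png",(420,660,180,430),20)
```

```text
t 12.1 pos [302.1 121.6 202.5] psi 83.3 xax [ 0.  0. -1.] F [ 0.03 -0.17  0.33] T [ 0.03 -0.03  0.09] w 0.724 q [ 0.02 -0.12  2.06  0.    1.2   0.13]
net [((439, -61, 20), 0.88), ((709, 67, 23), 0.87), ((622, -59, 19), 0.78), ((703, -64, 21), 0.71), ((528, 68, 20), 0.68), ((594, 268, 46), 0.66), ((623, 71, 22), 0.63)]
(623.1, 69.7, 46) -> [623.11   69.731   1.444] 29.7
(707.3, 66.3, 46) -> [707.24   66.33    1.498] 31.1
(707.1, -62, 46) -> [707.042 -62.053   1.45 ] 35.3
(444.2, -62.4, 46) -> [444.235 -62.436   1.575] 40.0
(531.6, 66.9, 46) -> [531.662  66.928   1.589] 35.2
(621.8, -60.1, 46) -> [621.839 -60.045   1.45 ] 32.5
(np.float64(592.2456956400395), np.float64(269.66381512658137), 66) -> [592.621 269.169   1.446] 26.9
```

View pics/z3.png

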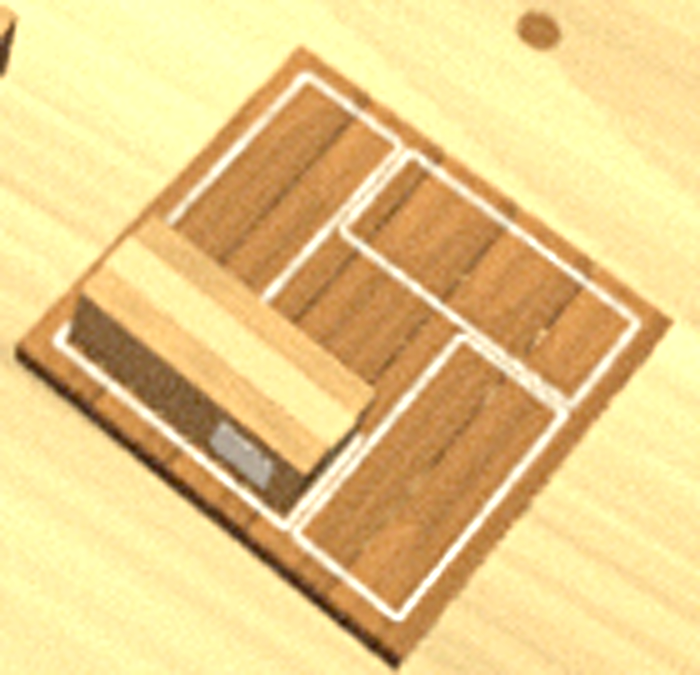

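View pics/s3.png

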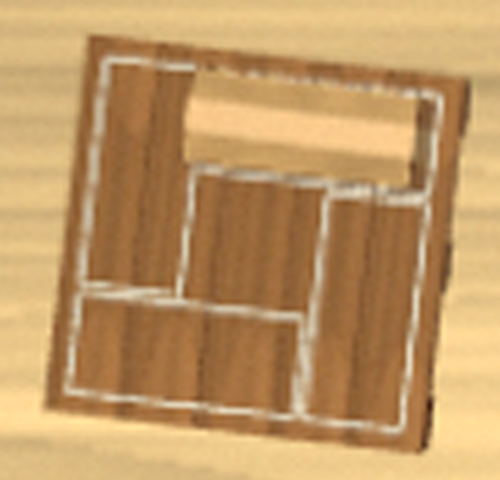

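```bash
cat >> h.py <<'E'
def pick(x,y,a,end,z=80):
    """end=+1: +y end, -1"""
    t=np.array([x-.8,y])+20*end*np.array([np.cos(a),np.sin(a)]); print("tool",np.round(t,1)); plan(t[0],t[1],z,a)
E
python3 - <<'E'
from h import *
st(); pick(531.7,66.9,1.59,-1,75)
E
```

```text
t 12.2 pos [302.9 122.  202.2] psi 83.4 xax [-0.  0. -1.] F [ 0.68  0.8  -0.24] T [-0.04 -0.02 -0.03] w 0.725 q [ 0.02 -0.12  2.06  0.    1.2   0.13]
tool [531.3  46.9]
shift cm [12.71 -4.83 23.56] turn units 34.46 q6~ 2.99
shift cm [12.71 -4.83 23.56] turn units -1.54 q6~ -0.15
shift cm [12.71 -4.83 23.56] turn units -37.54 q6~ -3.29
```

Emit:
send_rows(
  rows="0.72 0 -1 4.5 -0.5;0.72 0 -2 9 -1;0.72 1 -3 13 -1.54;0.72 3 -4.8 17 -1.54;0.72 6 -4.8 21 -1.54;0.72 9 -4.8 23.5 -1.54;0.72 12.7 -4.8 23.5 -1.54;0.72 12.7 -4.8 23.5 -1.54;0.72 12.7 -4.8 23.5 -1.54;0.72 12.7 -4.8 23.5 -1.54",
)

```text
time_s: 13.2
eef_pos: [530.8, 47.1, 77.0]
ee_rot: [0.708, -0.007, 0.706, 0.007]
force: [1.0, -0.4, 0.4]
grip_width: 0.723
```

Emit:
send_rows(
  rows="0.72 4 0 0 0;0.72 6.7 0 0 0;0.72 6.7 0 0 0;0.3 6.7 0 0 0;0.3 6.7 0 0 0;0.3 6.7 0 0 0;0.3 6.7 0 0 0;0.3 6.7 0 0 0;0.3 3 0 0 0;0.3 -2 0 0 0;0.3 -6 0 0 0;0.3 -6 0 0 0",
)

```text
time_s: 14.4
eef_pos: [532.6, 46.7, 141.9]
ee_rot: [0.711, -0.007, 0.703, 0.006]
force: [-0.0, 0.3, -1.3]
grip_width: 0.528
```

Emit:
send_rows(
  rows="0.3 0 0 0 0;0.3 0 0 0 0;0.3 0 0 0 0",
)

```text
time_s: 14.7
eef_pos: [529.3, 47.0, 134.2]
ee_rot: [0.706, -0.006, 0.708, 0.007]
force: [0.7, 0.3, -0.7]
grip_width: 0.532
```

```bash
cat >> h.py <<'E'
def tgt(k,z=135,off=20,dx=0,dy=0):
    P,a=slot(k-1); t=P[:2]+off*np.array([np.cos(a),np.sin(a)])+[dx,dy]; print("slot tool",np.round(t,1)); plan(t[0],t[1],z,a)
def tray(i,end,z=150,off=20):
    """i=+1/-1 side; end +1: gripped at +x(tray) end"""
    P=place(np.array([[off*end,40.*i]]),*TRAY,5)[0]; print("tray tool",np.round(P,1)); plan(P[0],P[1],z,TRAY[2])
E
python3 - <<'E'
from h import *
st(); tgt(4)
E
```

```text
t 14.7 pos [529.3  47.  134.2] psi 91.1 xax [-0.  0. -1.] F [ 0.69  0.27 -0.69] T [0.01 0.   0.02] w 0.532 q [-0.13  0.42  1.61 -0.    1.11 -0.15]
slot tool [478.9 316.9]
shift cm [-0.06 27.08 -4.54] turn units 1.52 q6~ 0.5
shift cm [-0.06 27.08 -4.54] turn units -34.48 q6~ -2.65
shift cm [-0.06 27.08 -4.54] turn units 37.52 q6~ 3.64
```

Run:
```python
from h import *
tray(+1,+1);
```

```text
tray tool [ 519.9 -262.4    5. ]
shift cm [ -1.59 -30.92  -1.51] turn units 19.93 q6~ 1.05
shift cm [ -1.59 -30.92  -1.51] turn units -16.07 q6~ -2.09
```

Emit:
send_rows(
  rows="0.3 -1.6 -4 0 -1.6;0.3 -1.6 -8 0 -3.2;0.3 -1.6 -12 0 -4.8;0.3 -1.6 -16 -0.5 -6.4;0.3 -1.6 -20 -0.5 -8;0.3 -1.6 -24 -1 -9.6;0.3 -1.6 -28 -1.5 -11.2;0.3 -1.6 -30.9 -1.5 -12.8;0.3 -1.6 -30.9 -1.5 -14.4;0.3 -1.6 -30.9 -1.5 -16.07;0.3 -1.6 -30.9 -1.5 -16.07;0.3 -1.6 -30.9 -1.5 -16.07",
)

```text
time_s: 15.9
eef_pos: [520.5, -262.1, 150.6]
ee_rot: [0.537, -0.46, 0.537, 0.461]
force: [0.9, 0.0, -0.9]
grip_width: 0.524
```

Run:
```python
from h import *
st(); tray(+1,+1,14.5)
```

```text
t 15.9 pos [ 520.5 -262.1  150.6] psi 171.2 xax [-0.  0. -1.] F [ 0.9   0.   -0.89] T [ 0.01 -0.04  0.02] w 0.524 q [-0.67  0.51  1.43  0.    1.21 -2.08]
tray tool [ 519.9 -262.4    5. ]
shift cm [13.61  0.03 -0.05] turn units 35.95 q6~ 1.05
shift cm [13.61  0.03 -0.05] turn units -0.05 q6~ -2.09
shift cm [13.61  0.03 -0.05] turn units -36.05 q6~ -5.23
```

Emit:
send_rows(
  rows="0.3 5 0 0 0;0.3 9.5 0 0 0;0.3 12.5 0 0 0;0.3 13.3 0 0 0;0.3 13.5 0 0 0;0.3 13.5 0 0 0;0.64 13.5 0 0 0;0.64 13.5 0 0 0;0.64 13.5 0 0 0;0.64 8.5 0 0 0;0.64 3.5 0 0 0;0.64 0 0 0 0",
)

```text
time_s: 17.1
eef_pos: [521.1, -262.6, 154.9]
ee_rot: [0.536, -0.462, 0.536, 0.46]
force: [-0.0, 0.4, 0.3]
grip_width: 0.639
```

Run:
```python
from h import *
p=capture("scene"); cv2.imwrite("pics/g5.png",boost(p["pixels"][:,:,::-1]))
st(); 
c=(444.2,-62.4,1.575)
pick(*c,1,90); pick(*c,-1,90)
```

```text
t 17.1 pos [ 522.8 -263.8  160.2] psi 171.4 xax [ 0.01 -0.01 -1.  ] F [ 1.46 -0.73  6.09] T [-0.03 -0.05  0.  ] w 0.639 q [-0.67  0.5   1.42 -0.    1.21 -2.09]
tool [443.3 -42.4]
shift cm [ 6.78 11.23 20.75] turn units 16.23 q6~ -0.36
shift cm [ 6.78 11.23 20.75] turn units -19.77 q6~ -3.5
tool [443.5 -82.4]
shift cm [ 6.81 10.62 16.79] turn units 16.23 q6~ -0.45
shift cm [ 6.81 10.62 16.79] turn units -19.77 q6~ -3.59
```

View pics/g5.png

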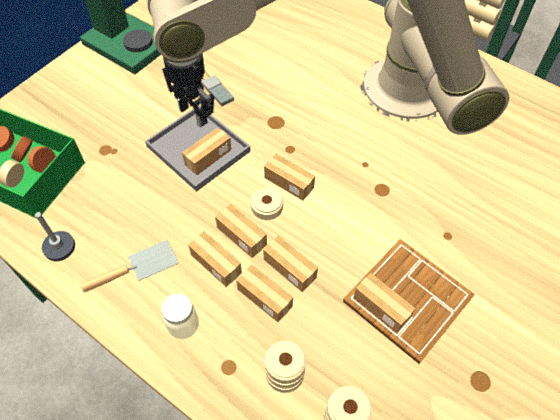

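Emit:
send_rows(
  rows="0.72 0 2 4 1.6;0.72 0 4 8 3.2;0.72 0 6 12 4.8;0.72 0 8 15 6.4;0.72 0 10.3 16.6 8;0.72 0 10.3 16.6 9.6;0.72 0 10.3 16.6 11.2;0.72 0 10.3 16.6 12.8;0.72 0 10.3 16.6 14.4;0.72 3 10.3 16.6 16.2;0.72 6 10.3 16.6 16.2;0.72 6 10.3 16.6 16.2",
)

```text
time_s: 18.35
eef_pos: [441.8, -82.0, 88.8]
ee_rot: [0.705, -0.002, 0.709, 0.003]
force: [-0.9, 0.6, 1.0]
grip_width: 0.719
```

Run:
```python
from h import *
p=capture("scene"); cv2.imwrite("pics/g6.png",boost(p["pixels"][:,:,::-1]))
st(); 
c=(444.2,-62.4,1.575)
pick(*c,-1,8)
```

```text
t 18.4 pos [442.9 -82.5  90.7] psi 90.4 xax [-0.  0. -1.] F [-0.05  0.    1.04] T [-0.01  0.01  0.04] w 0.719 q [-0.45  0.33  1.89 -0.    0.93 -0.45]
tool [443.5 -82.4]
shift cm [ 8.27 -0.    0.08] turn units 36.04 q6~ 2.69
shift cm [ 8.27 -0.    0.08] turn units 0.04 q6~ -0.45
shift cm [ 8.27 -0.    0.08] turn units -35.96 q6~ -3.59
```

View pics/g6.png

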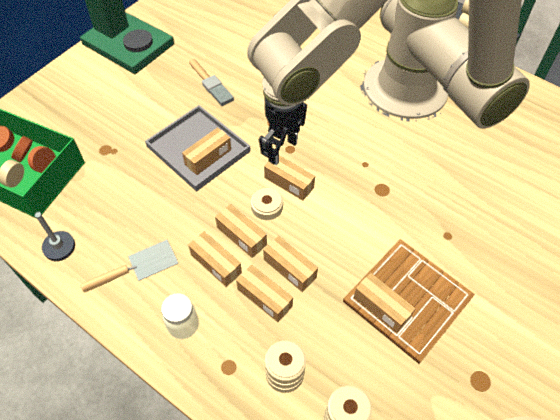

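Emit:
send_rows(
  rows="0.72 4 0 0 0;0.72 7.5 0 0 0;0.72 8.2 0 0 0;0.72 8.2 0 0 0;0.3 8.2 0 0 0;0.3 8.2 0 0 0;0.3 8.2 0 0 0;0.3 8.2 0 0 0;0.3 8.2 0 0 0;0.3 4 0 0 0;0.3 0 0 0 0;0.3 -5 0 0 0",
)

```text
time_s: 19.6
eef_pos: [442.7, -82.4, 143.3]
ee_rot: [0.707, -0.002, 0.707, 0.003]
force: [1.5, -1.4, -5.6]
grip_width: 0.529
```

Emit:
send_rows(
  rows="0.3 0 0 0 0;0.3 0 0 0 0;0.3 0 0 0 0",
)

```text
time_s: 19.9
eef_pos: [442.6, -82.4, 140.2]
ee_rot: [0.706, -0.002, 0.708, 0.003]
force: [0.4, -0.6, -5.2]
grip_width: 0.528
```

Run:
```python
from h import *
st(); tgt(4); tray(-1,1)
```

```text
t 19.9 pos [442.6 -82.4 140.2] psi 90.4 xax [-0.  0. -1.] F [ 0.37 -0.59 -5.25] T [-0.11 -0.02 -0.06] w 0.528 q [-0.45  0.25  1.84 -0.    1.06 -0.45]
slot tool [478.9 316.9]
shift cm [ 0.56 39.89  3.91] turn units 1.39 q6~ 0.5
shift cm [ 0.56 39.89  3.91] turn units -34.61 q6~ -2.65
shift cm [ 0.56 39.89  3.91] turn units 37.39 q6~ 3.64
tray tool [ 508.  -341.5    5. ]
shift cm [ -1.02 -25.96   6.35] turn units 19.8 q6~ 0.94
shift cm [ -1.02 -25.96   6.35] turn units -16.2 q6~ -2.2
```

Heavy. To slot 4.

Emit:
send_rows(
  rows="0.3 0 4 0 0;0.3 0 8 0 0;0.3 0 12 0 0;0.3 0 16 0 0;0.3 0 20 1 0.3;0.3 0 24 2 0.6;0.3 0 28 3 0.9;0.3 0.2 32 3.5 1.39;0.3 0.4 36 3.9 1.39;0.3 0.56 39.9 3.9 1.39;0.3 0.56 39.9 3.9 1.39;0.3 0.56 39.9 3.9 1.39",
)

```text
time_s: 21.1
eef_pos: [478.6, 316.7, 133.5]
ee_rot: [0.705, 0.039, 0.707, -0.04]
force: [-0.6, -0.5, -5.5]
grip_width: 0.525
```

Emit:
send_rows(
  rows="0.3 0 0 0 0;0.3 0 0 0 0;0.3 0 0 0 0",
)

```text
time_s: 21.4
eef_pos: [479.8, 315.8, 135.7]
ee_rot: [0.706, 0.041, 0.706, -0.041]
force: [0.5, -0.7, -6.0]
grip_width: 0.527
```

Run:
```python
from h import *
st(); tgt(4,30)
```

```text
t 21.4 pos [479.8 315.8 135.7] psi 83.4 xax [-0. -0. -1.] F [ 0.47 -0.69 -6.04] T [-0.15  0.02 -0.  ] w 0.527 q [ 0.38  0.51  1.47 -0.    1.16  0.49]
slot tool [478.9 316.9]
shift cm [10.57  0.1  -0.1 ] turn units -0.01 q6~ 0.5
shift cm [10.57  0.1  -0.1 ] turn units -36.01 q6~ -2.65
shift cm [10.57  0.1  -0.1 ] turn units 35.99 q6~ 3.64
```

Emit:
send_rows(
  rows="0.3 5 0.05 -0.05 0;0.3 9 0.05 -0.05 0;0.3 10 0.05 -0.05 0;0.3 10.5 0.05 -0.05 0;0.3 10.6 0.05 -0.05 0;0.3 10.6 0.05 -0.05 0;0.3 10.6 0.05 -0.05 0;0.3 10.6 0.05 -0.05 0",
)

```text
time_s: 22.2
eef_pos: [480.2, 317.3, 31.5]
ee_rot: [0.707, 0.041, 0.705, -0.04]
force: [-2.5, -1.8, 7.9]
grip_width: 0.531
```

Run:
```python
from h import *
st(); tgt(4,30)
```

```text
t 22.2 pos [480.2 317.3  31.5] psi 83.5 xax [ 0.  0. -1.] F [-2.47 -1.79  7.9 ] T [-0.62  0.61 -0.05] w 0.531 q [ 0.38  0.65  1.55 -0.    0.94  0.49]
slot tool [478.9 316.9]
shift cm [ 0.15 -0.05 -0.13] turn units -0.0 q6~ 0.5
shift cm [ 0.15 -0.05 -0.13] turn units -36.0 q6~ -2.65
shift cm [ 0.15 -0.05 -0.13] turn units 36.0 q6~ 3.64
```

Emit:
send_rows(
  rows="0.3 -0.2 -0.03 -0.12 0;0.3 -0.2 -0.03 -0.12 0;0.3 -0.05 -0.03 -0.12 0;0.3 -0.05 -0.03 -0.12 0;0.55 -0.05 -0.03 -0.12 0;0.72 -0.05 -0.03 -0.12 0;0.72 -0.05 -0.03 -0.12 0;0.72 -0.05 -0.03 -0.12 0;0.72 -5 0 0 0;0.72 -10 0 0 0;0.72 -15 -2 -5 0;0.72 -17 -6 -9 0",
)

```text
time_s: 23.4
eef_pos: [406.4, 283.5, 188.2]
ee_rot: [0.707, 0.041, 0.705, -0.039]
force: [0.2, -0.2, 0.7]
grip_width: 0.72
```

Emit:
send_rows(
  rows="0.72 0 -4 -3 0;0.72 0 -8 -6 0;0.72 0 -12 -8 0;0.72 0 -14 -8 0;0.72 0 -14 -8 0",
)

```text
time_s: 23.9
eef_pos: [310.6, 151.6, 186.3]
ee_rot: [0.706, 0.041, 0.705, -0.041]
force: [-0.9, 0.3, -0.3]
grip_width: 0.723
```

Run:
```python
from h import *
st()
REST=[REST[i] for i in (0,1,2,5)]
P,a=slot(3);P2,a2=slot(1)
p,o=look("l3",REST+[(P2[0],P2[1],a2,66),(P[0],P[1],a,66)])
print(P2,P,a)
s=capture("scene");outl(s,[],"pics/z4.png",(340,480,230,365),5)
overlay(p,[],"pics/s4.png",(420,660,180,430),20)
```

```text
t 23.9 pos [310.6 151.6 186.3] psi 83.3 xax [ 0. -0. -1.] F [-0.87  0.27 -0.34] T [-0.04 -0.03 -0.02] w 0.723 q [ 0.11 -0.05  2.04 -0.    1.15  0.23]
net [((623, -60, 20), 0.93), ((705, -65, 21), 0.88), ((707, 63, 23), 0.86), ((498, -261, 24), 0.8), ((476, 338, 39), 0.74), ((592, 271, 44), 0.71), ((621, 69, 21), 0.57)]
(623.1, 69.7, 46) -> [623.112  69.756   1.446] 29.8
(707.3, 66.3, 46) -> [707.236  66.264   1.494] 31.1
(707.1, -62, 46) -> [706.997 -62.217   1.45 ] 35.3
(621.8, -60.1, 46) -> [621.874 -60.006   1.449] 32.5
(np.float64(592.2456956400395), np.float64(269.66381512658137), 66) -> [592.709 269.329   1.448] 26.5
(np.float64(481.1543043599607), np.float64(336.7361848734186), 66) -> [481.29  332.986   4.616] 23.3
[592.24569564 269.66381513  20.        ] [481.15430436 336.73618487  20.        ] 4.59838898038469
```

View pics/z4.png

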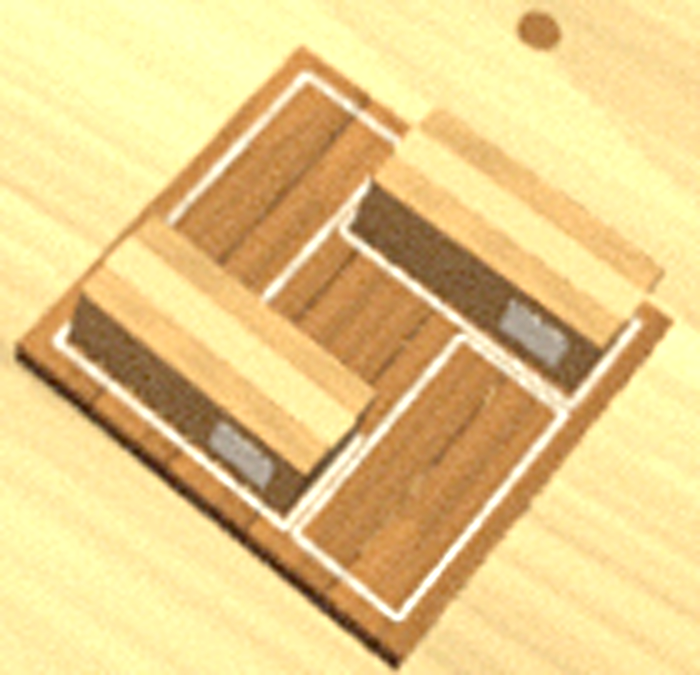

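View pics/s4.png

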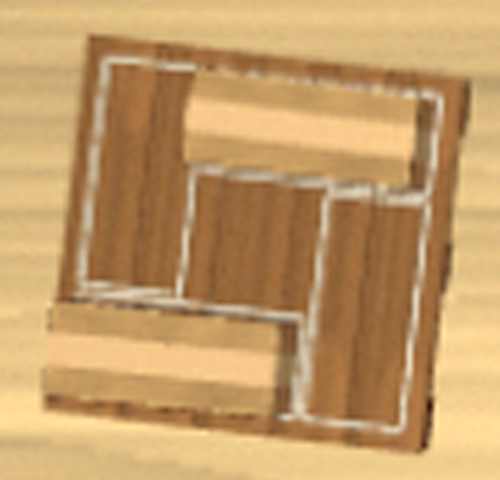

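View pics/l3.png

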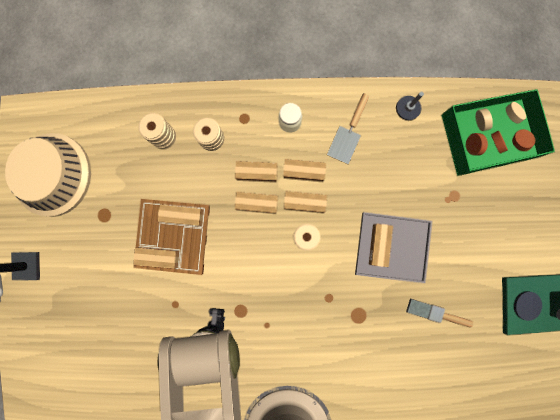

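Run:
```python
import h
from h import *
s=capture("scene"); h.SLAB=[536.8,305.35,-.114]
F=[]
for k in (1,3):
    P,a=slot(k); F.append((P[0],P[1],a))
outl(s,F,"pics/z5.png",(340,480,230,365),5)
t=np.load("/tmp/top.npy",allow_pickle=True).item(); h.SLAB=[538.2,303.2,-.112]
F=[]
for k in (1,3):
    P,a=slot(k); F.append((P[0],P[1],a))
outl(t,F,"pics/z6.png",(125,220,190,285),7)
```

```text
(no output)
```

View pics/z5.png

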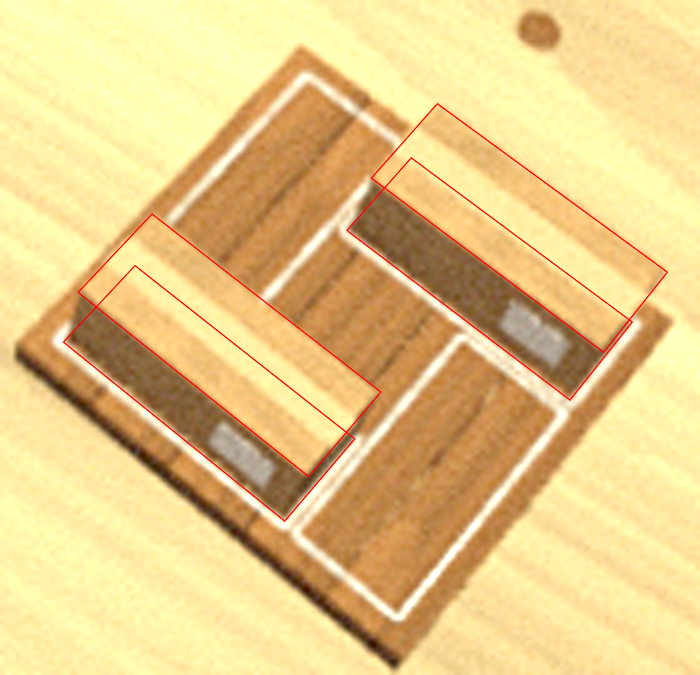

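View pics/z6.png

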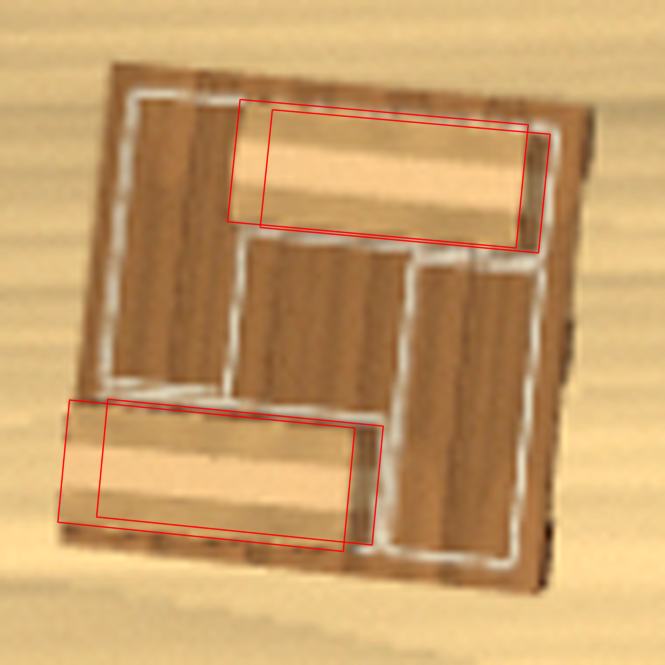

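Run:
```python
import h
from h import *
t=np.load("/tmp/top.npy",allow_pickle=True).item()
P=place(np.array([[0,40.]]),*TRAY,5)[0]; print("cmd centre",P)
s=capture("scene")
for e in (.5,-.5,0):
  print(e,np.round(fit_carton(t,P[0],P[1],TRAY[2],51,e)[0],3),np.round(fit_carton(s,P[0],P[1],TRAY[2],51,e)[0],3))
st(); pick(623.1,69.75,1.446,1); pick(623.1,69.75,1.446,-1)
outl(s,[],"pics/z7.png",(130,270,90,210),5)
```

```text
cmd centre [ 500.16565978 -259.4473654     5.        ]
0.5 [ 5.25996e+02 -2.64061e+02 -1.44000e-01] [ 4.84792e+02 -2.55844e+02 -1.45000e-01]
-0.5 [ 5.01189e+02 -2.60474e+02 -1.45000e-01] [ 4.99978e+02 -2.58001e+02 -1.45000e-01]
0 [ 5.01619e+02 -2.60552e+02 -1.42000e-01] [ 5.00185e+02 -2.58112e+02 -1.40000e-01]
t 24.1 pos [311.2 153.5 185.8] psi 83.5 xax [-0.  0. -1.] F [ 0.22 -0.47  0.3 ] T [-0.01  0.04 -0.02] w 0.719 q [ 0.12 -0.04  2.04  0.    1.15  0.23]
tool [624.8  89.6]
shift cm [10.58 -2.81 31.89] turn units 36.13 q6~ 3.22
shift cm [10.58 -2.81 31.89] turn units 0.13 q6~ 0.08
shift cm [10.58 -2.81 31.89] turn units -35.87 q6~ -3.06
tool [619.8  49.9]
shift cm [10.57 -6.81 31.84] turn units 36.13 q6~ 3.16
shift cm [10.57 -6.81 31.84] turn units 0.13 q6~ 0.02
shift cm [10.57 -6.81 31.84] turn units -35.87 q6~ -3.12
```

View pics/z7.png

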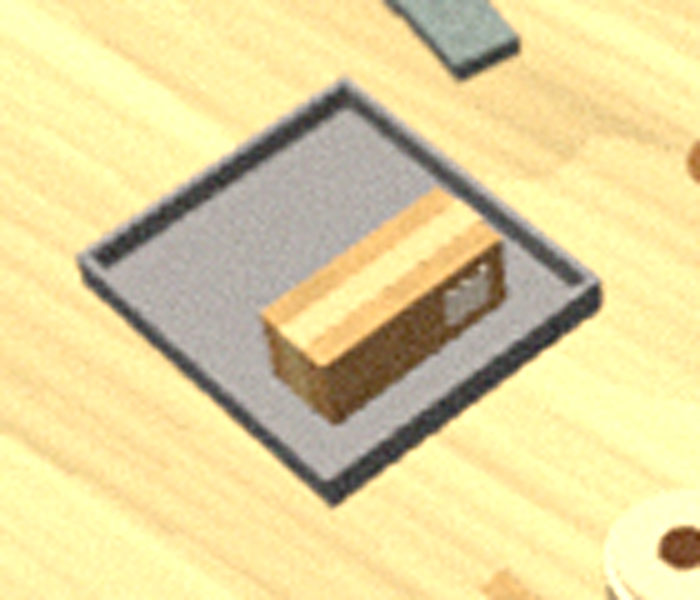

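```bash
sed -i 's/^SLAB=.*;/SLAB=[536.8,304.2,-.114];/; s/\[x-.8,y\]/[x-.8,y+1]/' h.py
python3 - <<'E'
from h import *
st(); pick(623.1,69.75,1.446,1)
E
```

```text
t 24.1 pos [311.2 153.5 185.8] psi 83.5 xax [-0.  0. -1.] F [ 0.22 -0.47  0.3 ] T [-0.01  0.04 -0.02] w 0.719 q [ 0.12 -0.04  2.04  0.    1.15  0.23]
tool [624.8  90.6]
shift cm [10.58 -2.71 31.87] turn units 36.13 q6~ 3.23
shift cm [10.58 -2.71 31.87] turn units 0.13 q6~ 0.08
shift cm [10.58 -2.71 31.87] turn units -35.87 q6~ -3.06
```

Emit:
send_rows(
  rows="0.72 0 -0.5 4.5 0;0.72 0 -1 9 0;0.72 0 -1.5 13.5 0;0.72 0 -2 18 0;0.72 0 -2.7 22 0;0.72 1 -2.7 26.5 0;0.72 5 -2.7 30 0.13;0.72 9 -2.7 31.9 0.13;0.72 10.6 -2.7 31.9 0.13;0.72 10.6 -2.7 31.9 0.13;0.72 10.6 -2.7 31.9 0.13;0.72 10.6 -2.7 31.9 0.13",
)

```text
time_s: 25.35
eef_pos: [625.4, 90.3, 81.7]
ee_rot: [0.707, 0.044, 0.705, -0.044]
force: [0.7, -0.5, 0.1]
grip_width: 0.722
```

Run:
```python
from h import *
p=capture("scene"); cv2.imwrite("pics/g7.png",boost(p["pixels"][:,:,::-1]))
st(); pick(623.1,69.75,1.446,1,8)
```

```text
t 25.4 pos [625.4  90.2  81.7] psi 82.8 xax [ 0. -0. -1.] F [0.41 0.84 0.83] T [-0.03 -0.03 -0.05] w 0.718 q [-0.04  0.68  1.33  0.    1.13  0.08]
tool [624.8  90.6]
shift cm [ 7.37  0.03 -0.09] turn units 36.0 q6~ 3.23
shift cm [ 7.37  0.03 -0.09] turn units -0.0 q6~ 0.08
shift cm [ 7.37  0.03 -0.09] turn units -36.0 q6~ -3.06
```

View pics/g7.png

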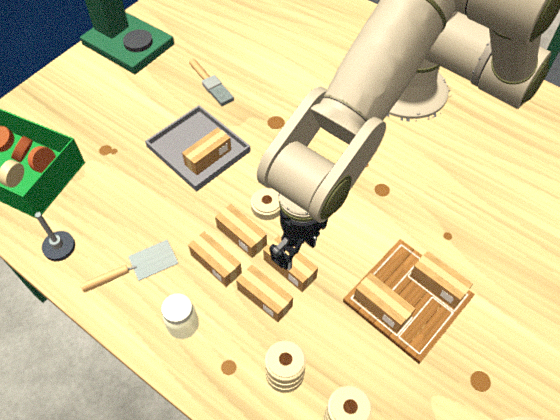

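Emit:
send_rows(
  rows="0.72 4 0 0 0;0.72 7 0 0 0;0.72 7.3 0 -0.05 0;0.72 7.3 0 -0.05 0;0.3 7.3 0 -0.05 0;0.3 7.3 0 -0.05 0;0.3 7.3 0 -0.05 0;0.3 7.3 0 -0.05 0;0.3 7.3 0 -0.05 0;0.3 3 0 0 0;0.3 -2 0 0 0;0.3 -6 0 0 0",
)

```text
time_s: 26.6
eef_pos: [624.9, 89.9, 143.3]
ee_rot: [0.707, 0.044, 0.705, -0.044]
force: [1.1, -0.5, -4.4]
grip_width: 0.528
```

Emit:
send_rows(
  rows="0.3 0 0 0 0;0.3 0 0 0 0;0.3 0 0 0 0",
)

```text
time_s: 26.9
eef_pos: [623.8, 89.9, 138.0]
ee_rot: [0.704, 0.044, 0.707, -0.044]
force: [0.0, 0.7, -4.7]
grip_width: 0.528
```

Run:
```python
from h import *
st(); tgt(1); tray(-1,1)
```

```text
t 26.9 pos [623.8  89.9 138. ] psi 82.8 xax [-0.  0. -1.] F [ 0.    0.69 -4.73] T [ 0.14  0.   -0.02] w 0.528 q [-0.04  0.62  1.27  0.    1.25  0.08]
slot tool [523.1 246.4]
shift cm [  0.34  14.27 -11.94] turn units 17.87 q6~ 1.92
shift cm [  0.34  14.27 -11.94] turn units -18.13 q6~ -1.22
tray tool [ 508.  -341.5    5. ]
shift cm [ -1.16 -44.25  -6.09] turn units 18.28 q6~ 0.94
shift cm [ -1.16 -44.25  -6.09] turn units -17.72 q6~ -2.2
```

Emit:
send_rows(
  rows="0.3 0 1.5 -1.5 1.6;0.3 0 3 -3 3.2;0.3 0 5 -4 4.8;0.3 0 7 -6 6.4;0.3 0 9 -8 8;0.3 0 11 -10 9.6;0.3 0.3 13 -11 11.2;0.3 0.3 14.3 -12 12.8;0.3 0.3 14.3 -11.95 14.4;0.3 0.3 14.3 -11.95 16;0.3 0.3 14.3 -11.95 17.6;0.3 0.3 14.3 -11.95 17.87",
)

```text
time_s: 28.1
eef_pos: [523.4, 246.5, 135.3]
ee_rot: [-0.47, -0.527, -0.471, 0.529]
force: [0.5, 0.4, -6.0]
grip_width: 0.525
```

Emit:
send_rows(
  rows="0.3 0 0 0 0;0.3 0 0 0 0;0.3 0 0 0 0;0.3 0 0 0 0",
)

```text
time_s: 28.5
eef_pos: [524.1, 246.6, 136.8]
ee_rot: [-0.471, -0.527, -0.471, 0.528]
force: [-0.2, -0.4, -5.0]
grip_width: 0.53
```

Run:
```python
from h import *
st(); tgt(1,30)
```

```text
t 28.5 pos [524.1 246.6 136.8] psi -6.5 xax [-0. -0. -1.] F [-0.19 -0.39 -4.96] T [ 0.02 -0.1  -0.03] w 0.53 q [ 0.24  0.52  1.46 -0.    1.17  1.92]
slot tool [523.1 246.4]
shift cm [10.68 -0.09  0.03] turn units 36.01 q6~ 5.06
shift cm [10.68 -0.09  0.03] turn units 0.01 q6~ 1.92
shift cm [10.68 -0.09  0.03] turn units -35.99 q6~ -1.22
```

Emit:
send_rows(
  rows="0.3 4 -0.05 0 0;0.3 8 -0.05 0 0;0.3 10 -0.05 0 0;0.3 10.4 -0.05 0 0;0.3 10.6 -0.05 0 0;0.3 10.6 -0.05 0 0;0.3 10.6 -0.05 0 0",
)

```text
time_s: 29.2
eef_pos: [524.4, 246.9, 32.3]
ee_rot: [0.471, 0.528, 0.47, -0.527]
force: [0.8, 0.0, -4.9]
grip_width: 0.528
```

Run:
```python
from h import *
st(); tgt(1,30)
```

```text
t 29.2 pos [524.4 246.9  32.3] psi -6.5 xax [ 0.  0. -1.] F [ 0.84  0.04 -4.92] T [ 0.02 -0.06  0.04] w 0.528 q [0.24 0.65 1.54 0.   0.95 1.92]
slot tool [523.1 246.4]
shift cm [ 0.23 -0.12  0.07] turn units 36.0 q6~ 5.06
shift cm [ 0.23 -0.12  0.07] turn units 0.0 q6~ 1.92
shift cm [ 0.23 -0.12  0.07] turn units -36.0 q6~ -1.22
```

Emit:
send_rows(
  rows="0.3 0 -0.1 0.04 0;0.3 0.2 -0.1 0.04 0;0.3 0.3 -0.1 0.04 0;0.3 0.3 -0.1 0.04 0",
)

```text
time_s: 29.6
eef_pos: [522.9, 246.5, 29.6]
ee_rot: [0.471, 0.528, 0.47, -0.527]
force: [-4.6, -1.7, 9.7]
grip_width: 0.528
```

Run:
```python
from h import *
st(); tgt(1,30)
```

```text
t 29.6 pos [522.9 246.5  29.6] psi -6.5 xax [ 0.  0. -1.] F [-4.61 -1.73  9.68] T [-0.49  0.81 -0.11] w 0.528 q [ 0.24  0.65  1.54 -0.    0.94  1.92]
slot tool [523.1 246.4]
shift cm [-0.04  0.02  0.01] turn units 36.0 q6~ 5.06
shift cm [-0.04  0.02  0.01] turn units 0.0 q6~ 1.92
shift cm [-0.04  0.02  0.01] turn units -36.0 q6~ -1.22
```

Emit:
send_rows(
  rows="0.55 0 0 0 0;0.7 0 0 0 0;0.7 0 0 0 0;0.7 0 0 0 0;0.7 -5 0 0 0;0.7 -10 0 0 0;0.7 -15 -4 2 0;0.7 -16 -8 4 0;0.7 -16 -12 7 0;0.7 -16 -16 9 0;0.7 -16 -20 11.8 0;0.7 -16 -20 11.8 0",
)

```text
time_s: 30.8
eef_pos: [306.1, 150.9, 187.5]
ee_rot: [-0.47, -0.527, -0.471, 0.528]
force: [0.1, 0.4, 0.2]
grip_width: 0.702
```

```bash
cat >> h.py <<'E'
def check(ks,tag):
    global SLAB
    sv=SLAB
    s=capture("scene"); SLAB=[536.8,305.35,-.114]
    outl(s,[(*slot(k-1)[0][:2],slot(k-1)[1]) for k in ks],f"pics/{tag}s.png",(340,480,230,365),5)
    outl(s,[],f"pics/{tag}r.png",(340,480,230,365),5)
    t=capture("top"); SLAB=[538.2,303.2,-.112]
    outl(t,[(*slot(k-1)[0][:2],slot(k-1)[1]) for k in ks],f"pics/{tag}t.png",(125,220,190,285),7)
    SLAB=sv
E
python3 - <<'E'
from h import *
st()
p,o=look("l4",[REST[i] for i in (1,2,5)])
check((1,2,4),"c4")
pick(*o[0],1);pick(*o[0],-1)
E
```

```text
t 30.8 pos [306.1 150.9 187.5] psi -6.6 xax [-0. -0. -1.] F [0.09 0.38 0.25] T [ 0.04 -0.02  0.02] w 0.702 q [ 0.11 -0.06  2.05 -0.    1.16  1.8 ]
net [((495, -258, 25), 0.79), ((705, -64, 24), 0.77), ((590, 272, 44), 0.72), ((476, 337, 42), 0.7), ((491, -304, 4), 0.69), ((621, -57, 22), 0.68), ((709, 65, 25), 0.56)]
(707.3, 66.3, 46) -> [707.243  66.253   1.496] 30.8
(707.1, -62, 46) -> [707.062 -62.256   1.452] 34.9
(621.8, -60.1, 46) -> [621.832 -60.011   1.449] 32.1
tool [707.9  87.2]
shift cm [10.87 40.1   1.94] turn units 17.55 q6~ 3.18
shift cm [10.87 40.1   1.94] turn units -18.45 q6~ 0.03
tool [704.9  47.3]
shift cm [10.87 40.26  5.94] turn units 17.55 q6~ 3.12
shift cm [10.87 40.26  5.94] turn units -18.45 q6~ -0.02
```

View pics/c4s.png

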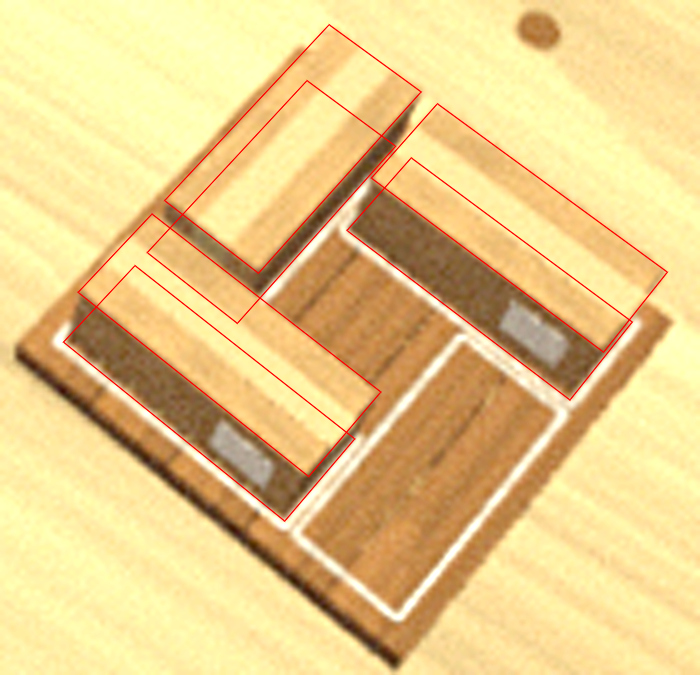

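View pics/c4t.png

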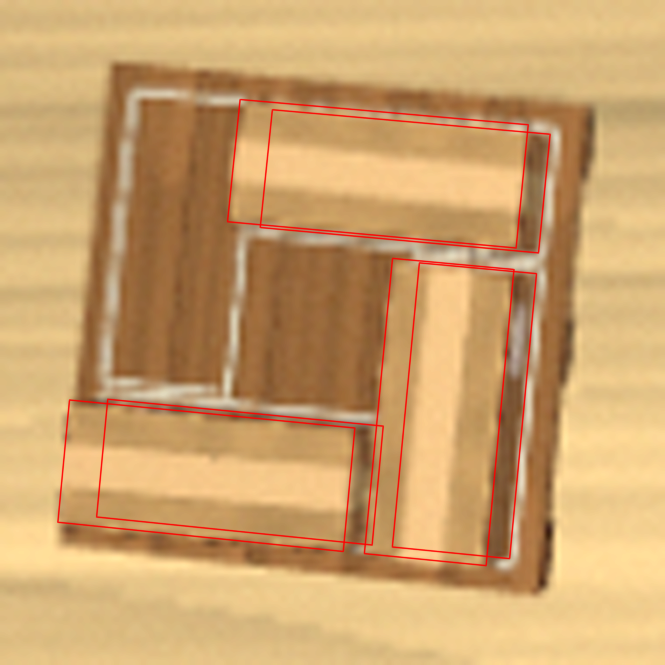

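View pics/l4.png

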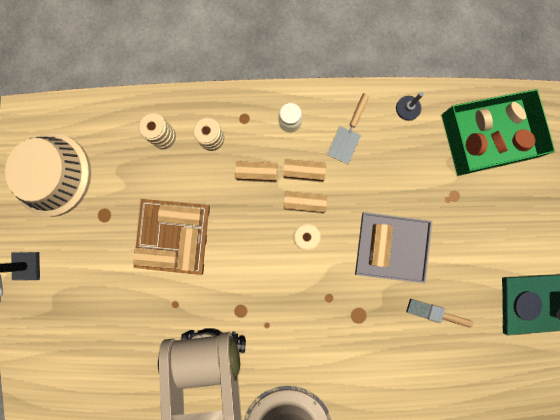

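Emit:
send_rows(
  rows="0.72 0 4 0 -1.6;0.72 0 8 0 -3.2;0.72 0 12 0 -4.8;0.72 0 16 0 -6.4;0.72 0 20 1 -8;0.72 0 24 1 -9.6;0.72 0 28 1 -11.2;0.72 0 32 1.5 -12.8;0.72 0 36 1.9 -14.4;0.72 0 40.1 1.9 -16;0.72 3 40.1 1.9 -17.6;0.72 6 40.1 1.9 -18.45",
)

```text
time_s: 32.2
eef_pos: [708.7, 87.5, 125.2]
ee_rot: [0.707, 0.025, 0.706, -0.025]
force: [-0.6, 0.2, -1.6]
grip_width: 0.719
```

Emit:
send_rows(
  rows="0.72 4 0 0 0;0.72 4 0 0 0;0.72 4 0 0 0",
)

```text
time_s: 32.5
eef_pos: [707.2, 87.7, 87.7]
ee_rot: [0.706, 0.026, 0.707, -0.026]
force: [0.5, 0.2, 1.3]
grip_width: 0.721
```

Run:
```python
from h import *
st(); pick(707.24,66.25,1.496,1,8)
```

```text
t 32.5 pos [707.2  87.7  87.7] psi 85.7 xax [-0.  0. -1.] F [0.48 0.16 1.3 ] T [-0.    0.01  0.  ] w 0.721 q [-0.04  0.86  0.99 -0.    1.29  0.03]
tool [707.9  87.2]
shift cm [ 7.97 -0.04  0.08] turn units 36.0 q6~ 3.18
shift cm [ 7.97 -0.04  0.08] turn units -0.0 q6~ 0.03
shift cm [ 7.97 -0.04  0.08] turn units -36.0 q6~ -3.11
```

Emit:
send_rows(
  rows="0.72 4 0 0 0;0.72 7.5 0 0 0;0.72 7.9 0 0 0;0.72 7.9 0 0 0;0.3 7.9 0 0 0;0.3 7.9 0 0 0;0.3 7.9 0 0 0;0.3 7.9 0 0 0;0.3 7.9 0 0 0;0.3 3 0 0 0;0.3 -2 0 0 0;0.3 -6 0 0 0",
)

```text
time_s: 33.7
eef_pos: [707.2, 87.5, 152.8]
ee_rot: [0.708, 0.026, 0.705, -0.026]
force: [0.7, -0.3, -0.7]
grip_width: 0.527
```

Emit:
send_rows(
  rows="0.3 0 0 0 0;0.3 0 0 0 0;0.3 0 0 0 0",
)

```text
time_s: 34.0
eef_pos: [706.1, 87.4, 146.8]
ee_rot: [0.706, 0.026, 0.707, -0.026]
force: [0.0, -0.5, -0.9]
grip_width: 0.527
```

Run:
```python
from h import *
st(); tgt(3); tray(-1,1);tray(-1,-1)
```

```text
t 34.0 pos [706.1  87.4 146.8] psi 85.7 xax [-0.  0. -1.] F [ 0.02 -0.47 -0.9 ] T [-0.01 -0.    0.02] w 0.527 q [-0.04  0.81  0.93  0.    1.41  0.03]
slot tool [550.5 362. ]
shift cm [  1.22  26.22 -17.57] turn units 18.45 q6~ 2.09
shift cm [  1.22  26.22 -17.57] turn units -17.55 q6~ -1.05
tray tool [ 508.  -341.5    5. ]
shift cm [ -0.28 -44.26 -16.55] turn units 18.86 q6~ 0.94
shift cm [ -0.28 -44.26 -16.55] turn units -17.14 q6~ -2.2
tray tool [ 468.5 -335.6    5. ]
shift cm [ -0.27 -43.96 -20.54] turn units 18.86 q6~ 0.9
shift cm [ -0.27 -43.96 -20.54] turn units -17.14 q6~ -2.25
```

Emit:
send_rows(
  rows="0.3 0 -4 -1.5 1.6;0.3 0 -8 -3 3.2;0.3 0 -12 -4.5 4.8;0.3 0 -16 -6 6.4;0.3 0 -20 -7.5 8;0.3 0 -24 -9 9.6;0.3 0 -28 -10.5 11.2;0.3 0 -32 -12 12.8;0.3 0 -36 -13.5 14.4;0.3 0 -40 -15 16;0.3 0 -44.2 -16.5 17.6;0.3 0 -44.2 -16.5 18.86",
)

```text
time_s: 35.2
eef_pos: [506.3, -345.2, 146.4]
ee_rot: [-0.458, -0.538, -0.459, 0.539]
force: [0.9, 0.1, -1.2]
grip_width: 0.528
```

Emit:
send_rows(
  rows="0.3 0 0 0 0;0.3 0 0 0 0;0.3 0 0 0 0",
)

```text
time_s: 35.5
eef_pos: [509.4, -340.1, 147.5]
ee_rot: [-0.462, -0.535, -0.462, 0.535]
force: [-0.3, -0.3, -0.5]
grip_width: 0.524
```

Run:
```python
from h import *
st(); tray(-1,1,14.5)
```

```text
t 35.5 pos [ 509.4 -340.1  147.5] psi -8.4 xax [-0.  0. -1.] F [-0.31 -0.26 -0.53] T [-0.02  0.   -0.02] w 0.524 q [-0.78  0.57  1.33  0.    1.24  0.94]
tray tool [ 508.  -341.5    5. ]
shift cm [13.3  -0.11  0.17] turn units 36.04 q6~ 4.08
shift cm [13.3  -0.11  0.17] turn units 0.04 q6~ 0.94
shift cm [13.3  -0.11  0.17] turn units -35.96 q6~ -2.2
```

Emit:
send_rows(
  rows="0.3 5 -0.05 0.05 0;0.3 9.5 -0.05 0.05 0;0.3 12.3 -0.05 0.05 0;0.3 13.1 -0.05 0.05 0;0.3 13.2 -0.05 0.05 0;0.3 13.2 -0.05 0.05 0;0.64 13.2 -0.05 0.05 0;0.64 13.2 -0.05 0.05 0;0.64 13.2 -0.05 0.05 0;0.64 8.5 -0.05 0.05 0;0.64 4 -0.05 0.05 0;0.64 0 -0.05 0.05 0",
)

```text
time_s: 36.7
eef_pos: [508.6, -341.4, 150.1]
ee_rot: [0.462, 0.536, 0.461, -0.536]
force: [0.5, -0.4, 0.4]
grip_width: 0.638
```

Emit:
send_rows(
  rows="0.64 -2 -4 -1 0;0.64 -4 -8 -3 0;0.64 -4 -12 -5 0;0.64 -4 -15 -9 0;0.64 -4 -15 -14 0;0.64 -4 -15 -18 0;0.64 -4 -15 -18 0",
)

```text
time_s: 37.4
eef_pos: [387.1, -137.5, 188.2]
ee_rot: [0.462, 0.535, 0.462, -0.535]
force: [0.3, -0.4, -0.5]
grip_width: 0.641
```

Run:
```python
from h import *
st()
p,o=look("l5",[REST[i] for i in (2,5)])
s=capture("scene");outl(s,[],"pics/z8.png",(130,270,90,210),5)
pick(*o[1],1);pick(*o[1],-1)
```

```text
t 37.4 pos [ 387.1 -137.5  188.2] psi -8.3 xax [ 0.  0. -1.] F [ 0.25 -0.45 -0.53] T [-0.01  0.   -0.  ] w 0.641 q [-0.63  0.1   1.88  0.    1.16  1.09]
net [((491, -339, 27), 0.94), ((498, -258, 26), 0.93), ((592, 271, 46), 0.92), ((705, -66, 21), 0.85), ((620, -57, 20), 0.8), ((503, 251, 43), 0.74), ((590, 271, 20), 0.65), ((477, 340, 43), 0.64)]
(707.1, -62, 46) -> [707.005 -62.22    1.45 ] 35.1
(621.8, -60.1, 46) -> [621.829 -59.878   1.45 ] 32.5
tool [623.4 -39. ]
shift cm [ 10.81  21.83 -13.65] turn units 17.68 q6~ 3.01
shift cm [ 10.81  21.83 -13.65] turn units -18.32 q6~ -0.13
tool [618.6 -78.7]
shift cm [10.81 21.94 -9.65] turn units 17.68 q6~ 2.95
shift cm [10.81 21.94 -9.65] turn units -18.32 q6~ -0.19
```

View pics/z8.png

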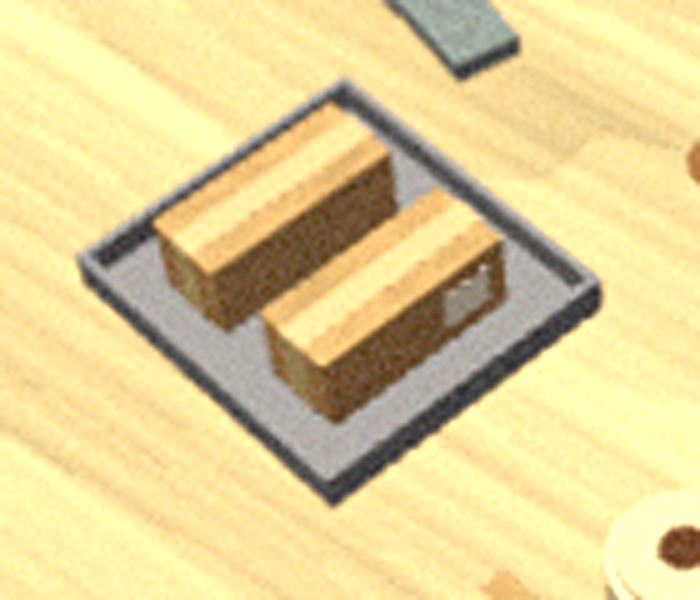

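View pics/l5.png

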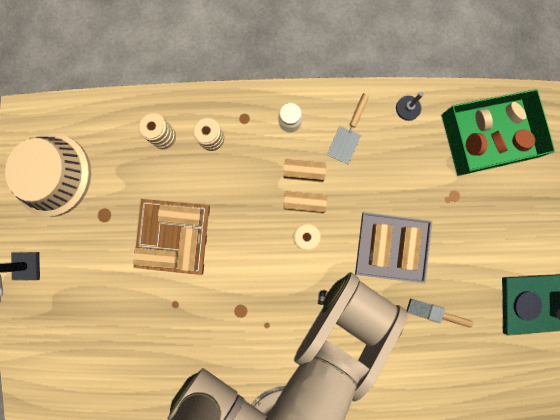

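Emit:
send_rows(
  rows="0.72 0 3 -1.5 -1.6;0.72 0 6 -3 -3.2;0.72 0 9 -5 -4.8;0.72 0 12 -7 -6.4;0.72 0 15 -9 -8;0.72 0 18 -11 -9.6;0.72 0 21.8 -13.6 -11.2;0.72 0 21.8 -13.6 -12.8;0.72 0 21.8 -13.6 -14.4;0.72 3 21.8 -13.6 -16;0.72 6 21.8 -13.6 -17.6;0.72 9 21.8 -13.6 -18.32",
)

```text
time_s: 38.75
eef_pos: [623.1, -40.8, 96.3]
ee_rot: [0.706, 0.042, 0.706, -0.042]
force: [0.7, -0.5, 0.0]
grip_width: 0.717
```

Emit:
send_rows(
  rows="0.72 1 0 0 0;0.72 1 0 0 0;0.72 1 0 0 0",
)

```text
time_s: 39.05
eef_pos: [623.7, -39.9, 89.2]
ee_rot: [0.706, 0.044, 0.705, -0.044]
force: [0.1, 0.2, 0.0]
grip_width: 0.716
```

Run:
```python
from h import *
st(); pick(621.83,-59.9,1.45,1,8)
```

```text
t 39.0 pos [623.7 -39.9  89.2] psi 82.9 xax [ 0. -0. -1.] F [0.05 0.18 0.05] T [-0.   -0.05 -0.01] w 0.716 q [-0.25  0.66  1.34 -0.    1.13 -0.13]
tool [623.4 -39. ]
shift cm [ 8.12  0.08 -0.05] turn units 35.96 q6~ 3.01
shift cm [ 8.12  0.08 -0.05] turn units -0.04 q6~ -0.13
shift cm [ 8.12  0.08 -0.05] turn units -36.04 q6~ -3.27
```

Emit:
send_rows(
  rows="0.72 4 0.08 0 0;0.72 7.5 0.08 0 0;0.72 8.1 0.08 0 0;0.72 8.1 0.08 0 0;0.3 8.1 0.08 0 0;0.3 8.1 0.08 0 0;0.3 8.1 0.08 0 0;0.3 8.1 0.08 0 0;0.3 8.1 0.08 0 0;0.3 3 0 0 0;0.3 -2 0 0 0;0.3 -6 0 0 0",
)

```text
time_s: 40.25
eef_pos: [623.4, -39.3, 152.2]
ee_rot: [0.707, 0.043, 0.704, -0.043]
force: [-0.4, -0.3, -0.5]
grip_width: 0.526
```

Emit:
send_rows(
  rows="0.3 0 0 0 0;0.3 0 0 0 0;0.3 0 0 0 0",
)

```text
time_s: 40.55
eef_pos: [622.3, -39.0, 146.8]
ee_rot: [0.705, 0.043, 0.707, -0.043]
force: [0.7, -0.1, -0.6]
grip_width: 0.528
```

Run:
```python
from h import *
st(); tgt(3); tray(1,1)
```

```text
t 40.5 pos [622.3 -39.  146.8] psi 83.0 xax [-0.  0. -1.] F [ 0.73 -0.15 -0.58] T [0.09 0.01 0.04] w 0.528 q [-0.25  0.6   1.29 -0.    1.25 -0.13]
slot tool [550.5 362. ]
shift cm [  1.21  38.93 -12.01] turn units 17.91 q6~ 2.09
shift cm [  1.21  38.93 -12.01] turn units -18.09 q6~ -1.05
tray tool [ 519.9 -262.4    5. ]
shift cm [ -0.31 -23.42  -7.44] turn units 18.32 q6~ 1.05
shift cm [ -0.31 -23.42  -7.44] turn units -17.68 q6~ -2.09
```

Emit:
send_rows(
  rows="0.3 -1 -2.5 -1 1.6;0.3 -2 -5 -2 3.2;0.3 -2 -8 -3 4.8;0.3 -2 -11 -4 6.4;0.3 -2 -14 -5 8;0.3 -2 -17 -6 9.6;0.3 -2 -20 -7 11.2;0.3 -2 -23.4 -7.45 12.8;0.3 -2 -23.4 -7.45 14.4;0.3 -2 -23.4 -7.45 16;0.3 -2 -23.4 -7.45 17.6;0.3 -2 -23.4 -7.45 18.32",
)

```text
time_s: 41.75
eef_pos: [520.0, -262.1, 166.3]
ee_rot: [-0.459, -0.537, -0.461, 0.537]
force: [-0.1, 0.3, -0.4]
grip_width: 0.535
```

Emit:
send_rows(
  rows="0.3 0 0 0 0;0.3 0 0 0 0;0.3 0 0 0 0;0.3 0 0 0 0",
)

```text
time_s: 42.15
eef_pos: [520.5, -262.3, 167.7]
ee_rot: [-0.461, -0.536, -0.462, 0.536]
force: [0.1, 0.7, -1.1]
grip_width: 0.528
```

Run:
```python
from h import *
st(); tray(1,1,61)
p=capture("scene"); cv2.imwrite("pics/g9.png",boost(p["pixels"][:,:,::-1]))
```

```text
t 42.1 pos [ 520.5 -262.3  167.7] psi -8.5 xax [-0.  0. -1.] F [ 0.14  0.73 -1.09] T [-0.05 -0.   -0.02] w 0.528 q [-0.67  0.49  1.41  0.    1.24  1.05]
tray tool [ 519.9 -262.4    5. ]
shift cm [10.67 -0.05  0.03] turn units 36.01 q6~ 4.19
shift cm [10.67 -0.05  0.03] turn units 0.01 q6~ 1.05
shift cm [10.67 -0.05  0.03] turn units -35.99 q6~ -2.09
```

View pics/g9.png

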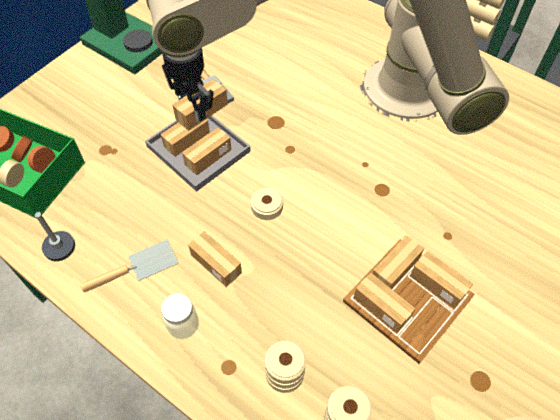

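Emit:
send_rows(
  rows="0.3 4 0 0 0;0.3 8 0 0 0;0.3 10 0 0 0;0.3 10.5 0 0 0;0.3 10.6 0 0 0;0.3 10.6 0 0 0;0.3 10.6 0 0 0",
)

```text
time_s: 42.9
eef_pos: [521.1, -262.7, 63.2]
ee_rot: [0.462, 0.536, 0.46, -0.536]
force: [-0.6, -0.9, -0.7]
grip_width: 0.53
```

Run:
```python
from h import *
st()
```

```text
t 42.9 pos [ 521.1 -262.7   63.2] psi -8.6 xax [ 0. -0. -1.] F [-0.61 -0.89 -0.71] T [-0.06  0.01 -0.02] w 0.53 q [-0.67  0.61  1.51  0.    1.02  1.05]
```

Emit:
send_rows(
  rows="0.3 0.15 -0.05 0 0;0.3 0.25 -0.05 0 0;0.3 0.25 -0.05 0 0;0.5 0.25 -0.05 0 0;0.6 0.25 -0.05 0 0;0.66 0.25 -0.05 0 0;0.66 0.25 -0.05 0 0;0.66 -4 -0.05 0 0;0.66 -8 0 0 0;0.66 -12 0 0 0;0.66 -12 0 -3 0;0.66 -12 0 -6 0",
)

```text
time_s: 44.1
eef_pos: [529.8, -202.8, 183.0]
ee_rot: [0.462, 0.537, 0.46, -0.536]
force: [0.5, -0.8, -1.1]
grip_width: 0.661
```

Emit:
send_rows(
  rows="0.66 0 -4 -3 0;0.66 0 -8 -6 0;0.66 0 -12 -6 0;0.66 0 -14 -6 0;0.66 0 -14 -6 0",
)

```text
time_s: 44.6
eef_pos: [398.4, -122.1, 182.2]
ee_rot: [-0.461, -0.536, -0.461, 0.536]
force: [0.3, -0.4, 0.4]
grip_width: 0.662
```

Run:
```python
from h import *
st()
p,o=look("l6",[REST[i] for i in (2,)])
s=capture("scene");outl(s,[],"pics/z9.png",(130,270,80,210),5)
pick(*o[0],1)
```

```text
t 44.6 pos [ 398.4 -122.1  182.2] psi -8.6 xax [-0. -0. -1.] F [ 0.35 -0.38  0.35] T [ 0.04  0.02 -0.02] w 0.662 q [-0.58  0.12  1.87 -0.    1.15  1.14]
net [((500, -255, 75), 0.88), ((703, -64, 22), 0.86), ((500, 250, 41), 0.84), ((478, 336, 41), 0.74), ((489, -337, 28), 0.72), ((593, 273, 45), 0.69), ((496, -261, 27), 0.41)]
(707.1, -62, 46) -> [707.015 -62.088   1.452] 35.0
tool [708.6 -41.2]
shift cm [ 10.23  29.21 -12.7 ] turn units 17.64 q6~ 3.04
shift cm [ 10.23  29.21 -12.7 ] turn units -18.36 q6~ -0.1
```

View pics/z9.png

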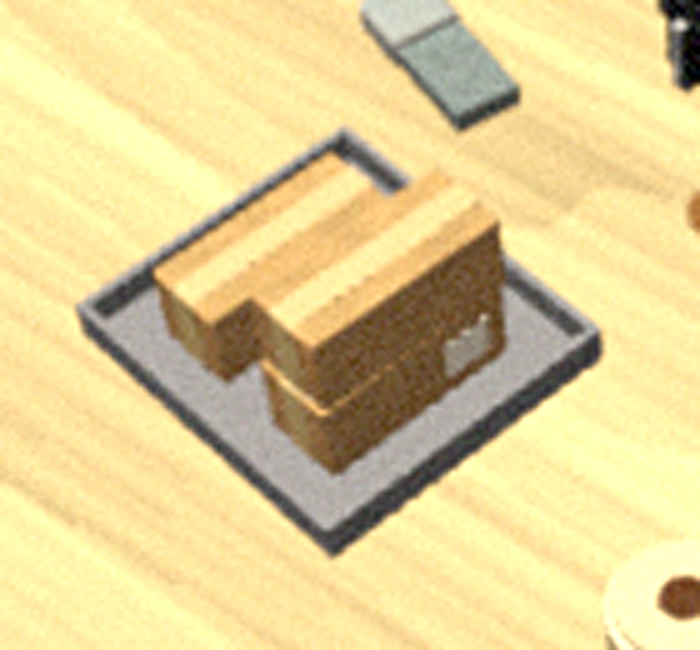

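View pics/l6.png

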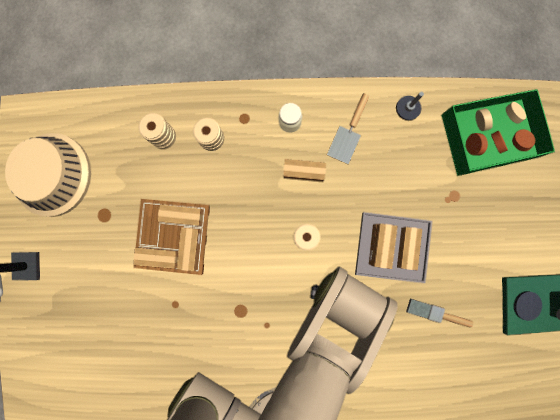

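Stack is good. Last carton: +y end, tool (708.6, −41.2).

Emit:
send_rows(
  rows="0.72 0 4 -1 -1.6;0.72 0 8 -2 -3.2;0.72 0 12 -4 -4.8;0.72 0 16 -6 -6.4;0.72 0 20 -8 -8;0.72 0 24 -10 -9.6;0.72 0 27 -12 -11.2;0.72 0 29.2 -12.7 -12.8;0.72 0 29.2 -12.7 -14.4;0.72 3 29.2 -12.7 -16;0.72 6 29.2 -12.7 -17.6;0.72 9 29.2 -12.7 -18.36",
)

```text
time_s: 45.95
eef_pos: [708.1, -40.5, 89.7]
ee_rot: [0.706, 0.04, 0.706, -0.04]
force: [0.1, 0.3, -1.0]
grip_width: 0.721
```

Emit:
send_rows(
  rows="0.72 1 0 0 0;0.72 1 0 0 0;0.72 1 0 0 0",
)

```text
time_s: 46.25
eef_pos: [708.6, -40.9, 83.3]
ee_rot: [0.707, 0.042, 0.705, -0.042]
force: [0.3, -0.5, 0.6]
grip_width: 0.723
```

Run:
```python
from h import *
st(); pick(707,-62.1,1.452,1,8)
```

```text
t 46.2 pos [708.6 -40.9  83.3] psi 83.1 xax [ 0. -0. -1.] F [ 0.29 -0.53  0.59] T [0.02 0.03 0.03] w 0.723 q [-0.22  0.85  1.01  0.    1.28 -0.1 ]
tool [708.6 -41.2]
shift cm [ 7.53 -0.03 -0.02] turn units 35.99 q6~ 3.04
shift cm [ 7.53 -0.03 -0.02] turn units -0.01 q6~ -0.1
shift cm [ 7.53 -0.03 -0.02] turn units -36.01 q6~ -3.25
```

Emit:
send_rows(
  rows="0.72 4 0 0 0;0.72 7 0 0 0;0.72 7.5 0 0 0;0.72 7.5 0 0 0;0.3 7.5 0 0 0;0.3 7.5 0 0 0;0.3 7.5 0 0 0;0.3 7.5 0 0 0;0.3 7.5 0 0 0;0.3 3 0 0 0;0.3 -2 0 0 0;0.3 -6 0 0 0",
)

```text
time_s: 47.45
eef_pos: [707.9, -40.8, 145.5]
ee_rot: [0.707, 0.042, 0.705, -0.042]
force: [1.1, 0.5, -5.1]
grip_width: 0.529
```

Emit:
send_rows(
  rows="0.3 0 0 0 0;0.3 0 0 0 0;0.3 0 0 0 0",
)

```text
time_s: 47.75
eef_pos: [706.7, -40.6, 139.6]
ee_rot: [0.704, 0.042, 0.707, -0.042]
force: [0.4, -0.1, -5.0]
grip_width: 0.529
```

Run:
```python
from h import *
st(); tgt(3); tray(-1,1,168)
```

```text
t 47.8 pos [706.7 -40.6 139.6] psi 83.2 xax [-0.  0. -1.] F [ 0.45 -0.05 -4.96] T [0.17 0.02 0.02] w 0.529 q [-0.22  0.8   0.95  0.    1.39 -0.1 ]
slot tool [550.5 362. ]
shift cm [  0.56  38.13 -20.28] turn units 17.95 q6~ 2.09
shift cm [  0.56  38.13 -20.28] turn units -18.05 q6~ -1.05
tray tool [ 508.  -341.5    5. ]
shift cm [ -2.79 -32.24 -16.18] turn units 18.36 q6~ 0.94
shift cm [ -2.79 -32.24 -16.18] turn units -17.64 q6~ -2.2
```

Emit:
send_rows(
  rows="0.3 0 3.5 -2 -1.6;0.3 0 7 -4 -3.2;0.3 0 10.5 -6 -4.8;0.3 0 14 -8 -6.4;0.3 0 17.5 -10 -8;0.3 0 21 -12 -9.6;0.3 0 24.5 -14 -11.2;0.3 0 28 -16 -12.8;0.3 0 31.5 -18 -14.4;0.3 0.4 35 -19 -16;0.3 0.4 38.1 -20.3 -17.6;0.3 0.4 38.1 -20.3 -18.05",
)

```text
time_s: 48.95
eef_pos: [548.4, 365.1, 135.4]
ee_rot: [0.524, -0.472, 0.527, 0.474]
force: [0.3, -0.5, -5.6]
grip_width: 0.526
```

Emit:
send_rows(
  rows="0.3 0 0 0 0;0.3 0 0 0 0;0.3 0 0 0 0;0.3 0 0 0 0",
)

```text
time_s: 49.35
eef_pos: [551.4, 360.9, 137.7]
ee_rot: [0.528, -0.47, 0.528, 0.47]
force: [-0.6, 0.1, -4.8]
grip_width: 0.527
```

Run:
```python
from h import *
st(); tgt(3,30)
p=capture("scene"); cv2.imwrite("pics/g10.png",boost(p["pixels"][:,:,::-1]))
```

```text
t 49.4 pos [551.4 360.9 137.7] psi 173.4 xax [-0. -0. -1.] F [-0.62  0.08 -4.81] T [ 0.01  0.06 -0.01] w 0.527 q [ 0.4   0.69  1.17 -0.    1.29 -1.05]
slot tool [550.5 362. ]
shift cm [10.77  0.1   0.11] turn units 35.98 q6~ 2.09
shift cm [10.77  0.1   0.11] turn units -0.02 q6~ -1.05
shift cm [10.77  0.1   0.11] turn units -36.02 q6~ -4.19
```

View pics/g10.png

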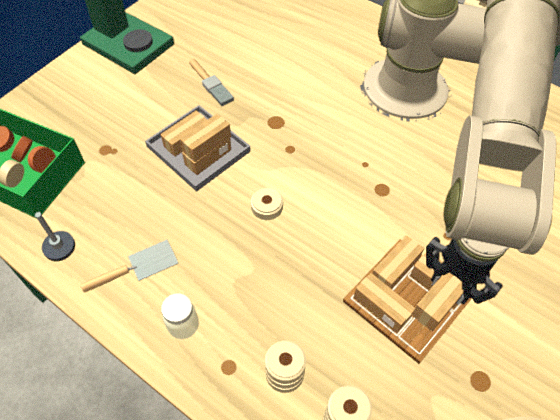

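Emit:
send_rows(
  rows="0.3 2.5 0.1 0.1 0;0.3 4 0.1 0.1 0;0.3 4.5 0.1 0.1 0;0.3 4.5 0.1 0.1 0;0.3 4.5 0.1 0.1 0;0.3 4.5 0.1 0.1 0",
)

```text
time_s: 50.0
eef_pos: [550.8, 362.8, 94.0]
ee_rot: [0.528, -0.471, 0.527, 0.47]
force: [0.2, -0.3, -5.3]
grip_width: 0.528
```

Run:
```python
from h import *
st(); tgt(3,30)
```

```text
t 50.0 pos [550.8 362.8  94. ] psi 173.5 xax [ 0.  0. -1.] F [ 0.21 -0.34 -5.3 ] T [ 0.05  0.08 -0.  ] w 0.528 q [ 0.41  0.73  1.21  0.    1.2  -1.05]
slot tool [550.5 362. ]
shift cm [ 6.4   0.03 -0.09] turn units 36.0 q6~ 2.09
shift cm [ 6.4   0.03 -0.09] turn units -0.0 q6~ -1.05
shift cm [ 6.4   0.03 -0.09] turn units -36.0 q6~ -4.19
```

Emit:
send_rows(
  rows="0.3 2 0.03 -0.06 0;0.3 4 0.03 -0.06 0;0.3 5.5 0.03 -0.06 0;0.3 6.1 0.03 -0.06 0;0.3 6.2 0.03 -0.06 0;0.3 6.2 0.03 -0.06 0;0.3 6.2 0.03 -0.06 0",
)

```text
time_s: 50.7
eef_pos: [550.4, 362.3, 31.9]
ee_rot: [0.528, -0.471, 0.527, 0.471]
force: [-0.3, 0.6, -5.0]
grip_width: 0.528
```

Run:
```python
from h import *
st(); tgt(3,30)
```

```text
t 50.7 pos [550.4 362.3  31.9] psi 173.5 xax [ 0.  0. -1.] F [-0.26  0.63 -4.96] T [-0.05  0.12 -0.04] w 0.528 q [ 0.4   0.8   1.26 -0.    1.08 -1.05]
slot tool [550.5 362. ]
shift cm [ 0.19 -0.01 -0.03] turn units 36.0 q6~ 2.09
shift cm [ 0.19 -0.01 -0.03] turn units -0.0 q6~ -1.05
shift cm [ 0.19 -0.01 -0.03] turn units -36.0 q6~ -4.19
```

Emit:
send_rows(
  rows="0.3 0.15 0 0 0;0.3 0.2 0 0 0;0.3 0.2 0 0 0;0.55 0.2 0 0 0;0.68 0.2 0 0 0;0.68 0.2 0 0 0;0.68 0.2 0 0 0;0.68 -5 0 0 0;0.68 -10 0 0 0;0.68 -15 0 0 0;0.68 -16 3 -3 0;0.68 -16 6 -7 0",
)

```text
time_s: 51.9
eef_pos: [482.7, 299.7, 193.3]
ee_rot: [0.529, -0.472, 0.525, 0.47]
force: [1.6, -0.3, -0.1]
grip_width: 0.679
```

Emit:
send_rows(
  rows="0.68 0 3 -3.5 0;0.68 0 6 -7 0;0.68 0 9 -10.5 0;0.68 0 12 -14 0;0.68 0 15 -17 0;0.68 0 15 -17 0;0.68 0 15 -17 0",
)

```text
time_s: 52.6
eef_pos: [314.2, 147.4, 191.5]
ee_rot: [0.529, -0.471, 0.527, 0.47]
force: [-0.3, 0.2, 0.3]
grip_width: 0.684
```

Run:
```python
from h import *
st()
p,o=look("l7",[])
check((1,2,3,4),"c7")
```

```text
t 52.6 pos [314.2 147.4 191.5] psi 173.4 xax [ 0.  0. -1.] F [-0.33  0.22  0.28] T [-0.01  0.03 -0.01] w 0.684 q [ 0.1  -0.05  2.03  0.    1.16 -1.36]
net [((488, -337, 30), 0.98), ((477, 337, 40), 0.97), ((502, 251, 40), 0.96), ((592, 271, 45), 0.94), ((500, -255, 72), 0.88), ((571, 358, 42), 0.57), ((498, -260, 26), 0.5)]
```

View pics/c7s.png

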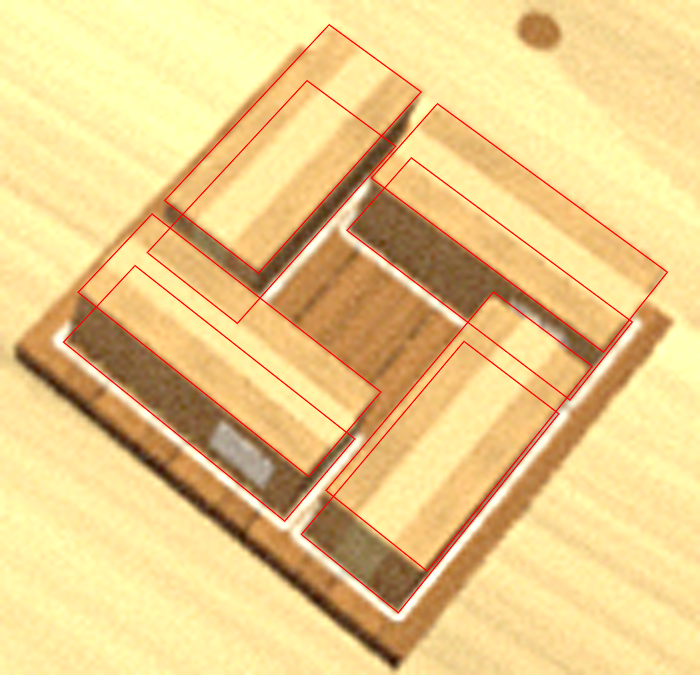

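View pics/c7t.png

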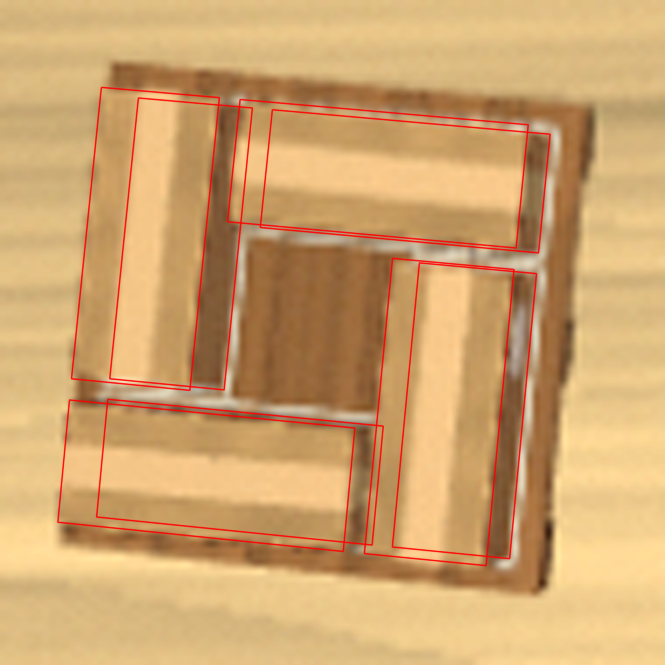

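View pics/l7.png

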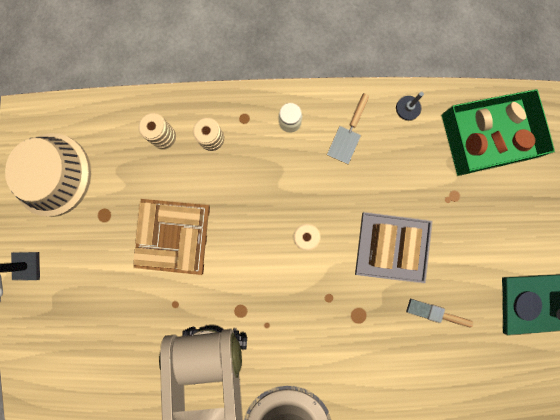

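View pics/c7r.png

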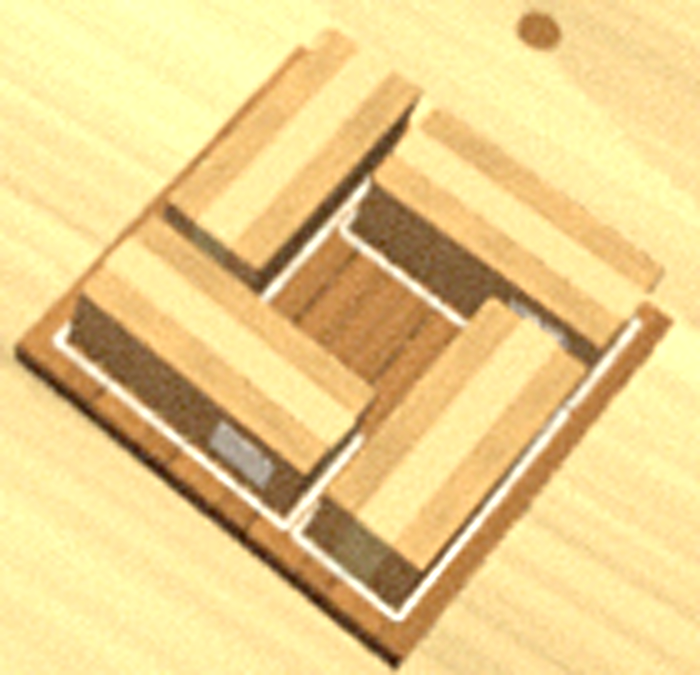

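```bash
python3 -c "
from rig import workorder; print(workorder.finish_job())"
```

```text
the job is handed in; nothing more can be done
None
```

The job is handed in, at about 53 s of the 210 s allowed. I lifted and weighed all seven cartons by wrist force.

- **Filled:** four cartons read about 5 N (roughly 0.5 kg). Each lies flat in its own white outline, and together they form the pinwheel.
- **Empty:** three cartons read 0.6–1 N. All lie flat in the grey tray, two side by side and the third square on top of one of them.
- **Correction made:** the first filled carton was about 2 mm off in x and in y. I re-gripped and shifted it; the other placements needed only small adjustments before I let go.

**Last checks:**
- Fresh pictures from both cameras, overlaid with the expected carton positions, show all four filled cartons inside their outlines to within about 1 mm.
- The stack in the tray looked stable.
- The disc had not moved in the pictures.
- The gripper was open, clear and holding nothing.

**Disagreements:**
- The two cameras differ by about 2 mm on where the slab is, so I checked each carton against the outlines within the same picture.
- My automatic fit for the slot 4 carton gave a position along its length that did not match what the pictures show. Its far end appears over bare bench wood in the top view, so I relied on the overlays for it instead.
- I saw no carton knocked aside and no slackening of the grip.

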